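# Cactus pots back on their own saucers

## Robot

A 6-joint arm with a two-finger parallel gripper is mounted at the origin on the work surface. World frame = base frame: x ahead of the robot, y to its left, z up, the work surface at z = 0. Lengths are in mm, angles in rad, forces in N, time in s.
With the tool pointing down it reaches from about 275 to 1000 mm from the base axis. Payload 8.4 kg.
Tool frame: the origin (TCP) lies at the very end of the fingers, on their centre line; the grasp point (between the pads) lies 19 mm behind it; z points along the fingers, y is the direction in which the jaws open and shut (so a half turn about z gives the same grasp; the last joint's range is limited). The gripper opens to 85 mm and grips with 20 to 120 N. Pads are 22 mm wide; open, the fingers measure 114 mm over their backs; the gripper's body (76 mm by 85 mm) begins 54 mm behind the grasp point. The pads swing forward as they close: fully open they stand 13 mm farther back than shut.
Start: joints at [1.289, 0.353, 1.633, -0, 1.155, -0.002], TCP at [172.601, 600.697, 231.281] pointing down, gripper open.
Joint ranges: [-2.63, 2.63], [-0.92, 2.1], [0.06, 2.66], [-1.3, 4.44], [0, 2.69], [-3.02, 3.02]. Speed limits (rad/s): [2.22, 2.22, 2.79, 3.14, 3.14, 3.14].

## Interface

Orientations are given as [roll, pitch, yaw] about the fixed x, y, z axes, in that order (R = Rz(yaw) Ry(pitch) Rx(roll)).
In Python, from rig import r gives the robot as it stands.
- The arm moves only by the tool move_arm, never from a script. Its argument "increments" is a list of rows, each an object of numbers: "tx", "ty", "tz": the shift along the tool's x, y, z in cm; "rx", "ry", "rz": the turn, a rotation vector about the tool's x, y, z in degrees; "gripper": the gripper's target within -1 to 1 (fully open at 1, half-way at 0, shut at -1). A call has 1 to 12 rows; each row shifts and turns the commanded pose from where the row before left it, along the tool's axes as they then stand; what a row does not reach is not made up. A row lasts 1/10 s, in which the tool goes at most 50 mm and 8.59 degrees, less where a joint would pass 70% of its speed; a pose out of reach is approached as far as the arm can. A call is refused whole if a number of a shift passes 5 or a number of a turn 8.59, either way. A call with a gripper value outside its range is refused whole. The fingers move at their own pace and stop on an object; "squeeze" is the grip in N (left out, the last holds). Time passes only in rows, so rows that do not move let the fingers close. It gives the time, the measured TCP pose, the force and the opening at its end, in the units of the state.
- r.sense(): the state, without advancing time (a new reading comes with each control period).
- r.grab_frame(name): name is "side" or "top" or "wrist"; returns (picture, depth): 384x512x3 uint8, red, green, blue; 384x512 float32, mm along the optical axis (not along the pixel's ray), 0 where there is no reading.
- r.camera_model(name): a dict with "fx", "fy", "cx", "cy" (pixels), "k1" (the pictures are not rectified: a ray, as slopes to the right and down, at radius r is drawn at 1 + k1 r^2 times it, then the intrinsics apply), "R" (3x3) and "t" (3): a world point X has camera coordinates R X + t; the wrist camera has in their place "hand_eye" (4x4, takes a point from camera to tool coordinates, whose origin is the TCP and whose axes are the flange's). Camera axes: x right, y down, z forward; pixel columns grow to the right and rows downward; lengths in mm; the calibration is good to about 2 mm. A picture is of the moment at which its call begins: read the wrist's pose just before it. camera_model takes no time and is no camera call.
- r.sign_off(): hands the job in, once; it reports no verdict.
Trained networks look in the newest picture that a camera, given by its name, has taken for a name from the list of things; names that differ only in an ending like _2 or _b are one class to them, and where a whole thing is asked for, a point or a joint stands for the part that bears it (a point fixed in the world has none). Each returns a list of dicts, best first, with "confidence" (0 to 1); they miss things now and then, are a little off and sometimes report something else, mostly with a low value. They report only what shows in the picture. A call takes as long as a camera call. They do not tell look-alikes from the thing itself.
- r.cut_out(query, camera): "mask" (384x512 bool, what is visible of it) and "bbox" ([left, top, right, bottom] in pixels, round what is visible of it).
- r.place_of(query, camera): "location" ([row, column] in pixels: a listed point, or the origin of a listed thing).
The state is a dict: "clock": time; "qpos": joint angles; "qvel": joint speeds; "joint_efforts": joint torques, N m; "eef_pos": TCP position; "tcp_rot": TCP orientation; "contact_force": force on the tool from outside, world axes, zero at the start; "wrist_torque": the same for the moment, N m; "opening": opening from 0.0 (shut) to 1.0 (fully open).
Only numpy, scipy, OpenCV 4.12 (cv2) and the standard library are available. Lean on these libraries where they do the work, as an engineer would, in place of code of your own. Each camera call takes 0.05 s, during which the arm holds its last target. There are 200 camera calls.

## Task

After watering, the four terracotta cactus pots on the office desk were put back on the wrong saucers: the round pots stand on the square saucers and the square pots on the round ones. Set each pot upright in the middle of the saucer of its own shape and size (larger pot on larger saucer), the square pots squared up with their saucers; the cork mat is free for putting a pot down on the way. Leave the saucers where they are, and do not tip any pot or knock over the two-way radio.

Things in the scene. Friction and masses are not known exactly. Their poses are not given: they have to be found in the camera images.
- pot_round_large: The larger round terracotta cactus pot, about 260 g, 62 mm tall to the rim. A vertical collar 68 mm in diameter forms its top 20 mm; below, it tapers from 60 mm to a flat foot 46 mm in diameter. A group of three short column cacti reaches 24 mm above the rim, inside it. Grip it from above across the collar. Origin: centre of the foot's underside; z up.
- pot_round_small: The smaller round terracotta cactus pot, about 130 g, 46 mm tall to the rim. A vertical collar 48 mm in diameter forms its top 16 mm; below, it tapers from 42 mm to a flat foot 32 mm in diameter. A ball cactus reaches 16 mm above the rim, inside it. Grip it from above across the collar. Origin: centre of the foot's underside; z up.
- pot_square_large: The larger square terracotta cactus pot, about 260 g, 62 mm tall to the rim. A vertical collar 64 mm square forms its top 20 mm; below, it tapers from 57 mm to a flat foot 40 mm square. A ball cactus with a small offset reaches 21 mm above the rim, inside it. Grip it from above across the collar, on two parallel faces. Origin: centre of the foot's underside; z up; x, y square to its faces.
- pot_square_small: The smaller square terracotta cactus pot, about 130 g, 46 mm tall to the rim. A vertical collar 46 mm square forms its top 16 mm; below, it tapers from 40 mm to a flat foot 30 mm square. A rosette of pointed leaves reaches 19 mm above the rim, inside it. Grip it from above across the collar, on two parallel faces. Origin: centre of the foot's underside; z up; x, y square to its faces.
- saucer_round_large: The larger round terracotta saucer, 96 mm across the rim, 10 mm high, loose on the desk (about 130 g). Its flat floor is 4 mm above the desk and about 80 mm across inside the rim. Origin: centre of its underside; z up. Belongs to the larger round pot.
- saucer_round_small: The smaller round terracotta saucer, 76 mm across the rim, 10 mm high, loose on the desk (about 80 g). Its flat floor is 4 mm above the desk and about 60 mm across inside the rim. Origin: centre of its underside; z up. Belongs to the smaller round pot.
- saucer_square_large: The larger square terracotta saucer, 90 mm square outside, 82 mm inside, 10 mm high with 4 mm walls, loose on the desk (about 130 g). Its flat floor is 4 mm above the desk. Origin: centre of its underside; z up, x and y square to its sides. Belongs to the larger square pot.
- saucer_square_small: The smaller square terracotta saucer, 68 mm square outside, 60 mm inside, 10 mm high with 4 mm walls, loose on the desk (about 80 g). Its flat floor is 4 mm above the desk. Origin: centre of its underside; z up, x and y square to its sides. Belongs to the smaller square pot.
- cork_mat: Round cork mat, 110 mm in diameter, 4 mm thick, fixed flat on the desk; nothing stands on it at the start, so it is a free place to put one pot down. Origin: centre of its underside; z up.
- radio: Black two-way radio with an orange band, loose, standing upright at the robot's right, 34 x 56 mm, 105 mm tall, stub antenna to 160 mm. Origin: centre of its underside; z up. It is only in the way. The marker, eraser and memo pad lying between the saucers are under 21 mm high; a tape roll (19 mm) and a stapler (49 mm) lie to the right and left.
There are look-alikes about, which are no part of the job. Leave any pink or white look-alike of the pot_square_small alone.

How it is judged:
By the outcome, as a careful person would: the job done as asked, in the order asked, and still so for the second after the job is handed in, with the robot touching nothing.
It also fails if it takes over 136 s, if anything falls off the work surface, if the arm or the gripper's body presses on something with over 40 N, if the wrist force passes 120 N, or if a joint passes its speed limit or range.

## Working session

There is one attempt and no reset: what is moved stays moved. The work goes in short steps, Python scripts to look and compute and a tool call to move; the robot and the scene stay as the last step left them, time stands still between calls to the robot, and variables do not carry over. Pictures are saved under pics/ and viewed, about 12 in all and at most 16, crops included, and the job is handed in when it is done.

Besides the shell and the picture viewer there is one more tool, called as name([rows], argument=value, ...), one row to a line, values as JSON. move_arm: Moves the arm, as the interface text tells. Its arguments: {"type":"object","properties":{"increments":{"type":"array","items":{"type":"object","properties":{"tx":{"type":"number"},"ty":{"type":"number"},"tz":{"type":"number"},"rx":{"type":"number"},"ry":{"type":"number"},"rz":{"type":"number"},"gripper":{"type":"number"}}}},"squeeze":{"type":"number"}},"required":["increments"]}

```bash
ls; mkdir -p pics
python3 - <<'E'
from rig import r
import cv2,numpy as np
s=r.sense();print(s)
for n in("top","side","wrist"):
    p,d=r.grab_frame(n);cv2.imwrite(f"pics/{n}0.png",p[:,:,::-1]);np.savez(f"{n}0.npz",p=p,d=d)
    print(n,r.camera_model(n))
E
```

```text
pics
{'clock': 0.0, 'qpos': array([ 1.28855702e+00,  3.53670872e-01,  1.63411049e+00,  1.84090703e-05,
        1.15518751e+00, -2.39438508e-03]), 'qvel': array([-0.00119884,  0.00113565, -0.00172162,  0.00120834, -0.00264635,
        0.0007761 ]), 'joint_efforts': array([ 3.16533449e-03, -6.05267000e+01, -3.42073345e+01,  3.25371839e-04,
        9.30694048e-03, -3.93612993e-05]), 'eef_pos': array([172.49230419, 600.24792494, 230.55759729]), 'tcp_rot': array([-3.14021648e+00, -2.01268165e-05,  2.86174028e+00]), 'contact_force': array([-0.23557543,  0.36196989,  0.99855112]), 'wrist_torque': array([-0.00383061, -0.00798924, -0.00989482]), 'opening': 1.0040564147085722}
top {'fx': 464.2194663107281, 'fy': 464.2194663107281, 'cx': 257.2380801188008, 'cy': 191.73273371442522, 'k1': -0.14916581084673777, 'R': array([[-0.02209011, -0.99966427, -0.01354183],
       [-0.98102282,  0.02428403, -0.19236557],
       [ 0.19262984,  0.00903547, -0.98122989]]), 't': array([ -85.60090118,  523.04731876, 1362.89650794])}
side {'fx': 387.8689407114322, 'fy': 387.8689407114322, 'cx': 251.31718442744872, 'cy': 188.77916450349102, 'k1': -0.07158557150071378, 'R': array([[-0.99109528, -0.13314523, -0.00157792],
       [-0.07470992,  0.56585055, -0.82111606],
       [ 0.11022055, -0.81368636, -0.57075908]]), 't': array([483.78667324, 120.68947572, 896.16636004])}
wrist {'fx': 281.6343595172497, 'fy': 281.6343595172497, 'cx': 254.1225702556753, 'cy': 189.52836456053114, 'k1': -0.024724750888441366, 'hand_eye': array([[-9.23556915e-05, -9.58531126e-01, -2.84987845e-01,
         7.25532013e+01],
       [ 9.99999966e-01, -1.58082771e-04,  2.07628393e-04,
         2.88585778e-01],
       [-2.44069945e-04, -2.84987816e-01,  9.58531108e-01,
        -1.42225061e+02],
       [ 0.00000000e+00,  0.00000000e+00,  0.00000000e+00,
         1.00000000e+00]])}
```

View pics/top0.png

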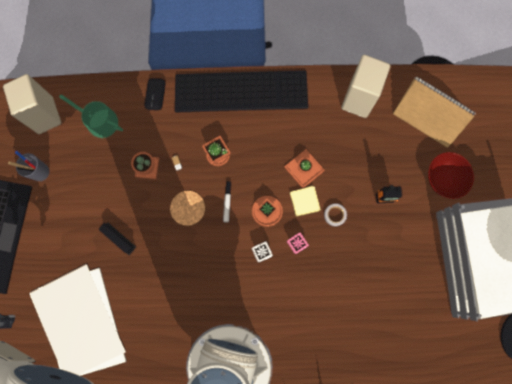

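View pics/side0.png

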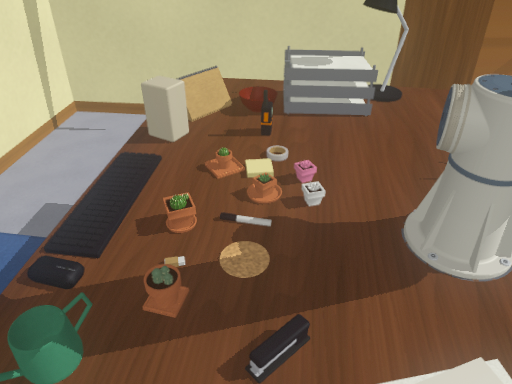

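The top view shows the round-large pot at (145,163), square-large (216,151), round-small (305,167), square-small (267,210) and the mat (187,208). The white (262,252) and pink (298,243) pots are the look-alikes. The side view agrees: all four terracotta pots stand on terracotta saucers, and the look-alikes stand directly on the desk.

```bash
cat > h.py <<'E'
from rig import r
import numpy as np,cv2
from scipy.spatial.transform import Rotation as Ro
TH=["pot_round_large","pot_round_small","pot_square_large","pot_square_small","saucer_round_large","saucer_round_small","saucer_square_large","saucer_square_small","cork_mat","radio"]
def cam(n,s=None):
    c=r.camera_model(n)
    if n=="wrist":
        s=s or r.sense(); T=np.eye(4);T[:3,:3]=Ro.from_euler('xyz',s["tcp_rot"]).as_matrix();T[:3,3]=s["eef_pos"]
        M=np.linalg.inv(T@c["hand_eye"]);c["R"],c["t"]=M[:3,:3],M[:3,3]
    return c
def K(c): return np.array([[c["fx"],0,c["cx"]],[0,c["fy"],c["cy"]],[0,0,1.]])
def ray(c,uv):
    # camera-frame slopes
    uv=np.asarray(uv,float).reshape(-1,1,2)
    return cv2.undistortPoints(uv,K(c),np.array([c["k1"],0,0,0.]))[:,0]
def onz(c,uv,z):
    a=ray(c,uv);d=np.c_[a,np.ones(len(a))]@c["R"];o=-c["R"].T@c["t"]
    return o+d*((z-o[2])/d[:,2:3])
def cloud(c,d):
    v,u=np.mgrid[:384,:512];a=ray(c,np.stack([u,v],-1).reshape(-1,2))
    P=np.c_[a,np.ones(len(a))]*d.reshape(-1,1)
    return ((P-c["t"])@c["R"]).reshape(384,512,3)
def proj(c,X):
    X=np.asarray(X,float).reshape(-1,3)
    return cv2.projectPoints(X,cv2.Rodrigues(c["R"])[0],c["t"],K(c),np.array([c["k1"],0,0,0.]))[0][:,0]
E
python3 - <<'E'
from h import *
r.grab_frame("top");c=cam("top")
for t in TH:
    for x in r.place_of(t,"top")[:3]:
        if x["confidence"]>.2:
            v,u=x["location"];print(t,round(x["confidence"],2),(round(u),round(v)),onz(c,[u,v],4 if 'pot' in t else 0)[0].round(0))
s=r.sense();print(s["eef_pos"],s["tcp_rot"],s["clock"])
E
```

```text
pot_round_large 0.62 (147, 163) [633. 257.   4.]
pot_round_small 0.57 (307, 168) [ 602. -257.    4.]
pot_square_large 0.91 (217, 150) [669.  28.   4.]
pot_square_small 0.54 (297, 246) [ 357. -216.    4.]
pot_square_small 0.52 (266, 214) [ 458. -124.    4.]
pot_square_small 0.5 (262, 254) [ 336. -109.    4.]
saucer_round_large 0.98 (270, 208) [ 477. -135.    0.]
saucer_round_small 0.57 (215, 156) [651.  35.   0.]
saucer_square_large 0.93 (303, 165) [ 615. -245.    0.]
saucer_square_small 0.68 (144, 165) [626. 266.   0.]
cork_mat 0.67 (188, 205) [492. 123.   0.]
radio 0.61 (307, 170) [ 596. -258.    0.]
radio 0.56 (384, 198) [ 500. -500.    0.]
[172.58320082 600.73211976 231.31540868] [ 3.14152290e+00 -6.07009724e-05  2.86179699e+00] 0.7
```

move_arm([
  {"rz": 8.2, "tz": -0.8},
  {"rz": 8.2, "tz": -0.8},
  {"rz": 8.2, "tz": -0.8},
  {"rz": 8.2, "tz": -0.8},
  {"rz": 8.2, "tz": -0.8},
  {"rz": 8.2, "tz": -0.8},
  {"rz": 8.2, "tz": -0.8},
  {"rz": 8.2, "tz": -0.8},
  {"rz": 8.4, "tz": -0.8},
])

```text
invalid input
```

move_arm([
  {"tx": -3.6, "ty": 3.2},
  {"tx": -3.6, "ty": 3.2},
  {"tx": -3.6, "ty": 3.2},
  {"tx": -3.6, "ty": 3.2},
  {"tx": -3.6, "ty": 3.2},
  {"tx": -3.6, "ty": 3.2},
  {"tx": -3.6, "ty": 3.2},
  {"tx": -3.6, "ty": 3.2},
  {"tx": -3.6, "ty": 3.2},
  {"tx": -3.6, "ty": 3.2},
  {"tx": -3.6, "ty": 3.2},
  {},
])

```text
invalid input
```

move_arm([
  {"tx": 0, "ty": 0, "tz": -0.8, "rx": 0, "ry": 0, "rz": 8.2, "gripper": 1},
  {"tx": 0, "ty": 0, "tz": -0.8, "rx": 0, "ry": 0, "rz": 8.2, "gripper": 1},
])

```text
clock: 0.9
eef_pos: [172.5, 600.5, 247.2]
tcp_rot: [-3.141, 0.0, 2.57]
contact_force: [0.7, -0.4, 0.6]
opening: 0.998
```

move_arm([
  {"rz": 8.2, "tz": -0.8, "gripper": 1},
  {"rz": 8.2, "tz": -0.8, "gripper": 1},
  {"rz": 8.2, "tz": -0.8, "gripper": 1},
  {"rz": 8.2, "tz": -0.8, "gripper": 1},
  {"rz": 8.2, "tz": -0.8, "gripper": 1},
  {"rz": 8.2, "tz": -0.8, "gripper": 1},
  {"rz": 8.0, "tz": -0.8, "gripper": 1},
])

```text
invalid input
```

move_arm([
  {"tx": 0, "ty": 0, "tz": -0.8, "rx": 0, "ry": 0, "rz": 8.2, "gripper": 1},
  {"tx": 0, "ty": 0, "tz": -0.8, "rx": 0, "ry": 0, "rz": 8.2, "gripper": 1},
  {"tx": 0, "ty": 0, "tz": -0.8, "rx": 0, "ry": 0, "rz": 8.2, "gripper": 1},
  {"tx": 0, "ty": 0, "tz": -0.8, "rx": 0, "ry": 0, "rz": 8.2, "gripper": 1},
  {"tx": 0, "ty": 0, "tz": -0.8, "rx": 0, "ry": 0, "rz": 8.2, "gripper": 1},
  {"tx": 0, "ty": 0, "tz": -0.8, "rx": 0, "ry": 0, "rz": 8.2, "gripper": 1},
  {"tx": 0, "ty": 0, "tz": -0.8, "rx": 0, "ry": 0, "rz": 8.0, "gripper": 1},
])

```text
clock: 1.6
eef_pos: [172.6, 600.7, 303.6]
tcp_rot: [3.142, -0.0, 1.571]
contact_force: [-0.1, 0.1, -0.7]
opening: 0.996
```

move_arm([
  {"tx": -3.6, "ty": 3.2, "tz": 0, "rx": 0, "ry": 0, "rz": 0, "gripper": 1},
  {"tx": -3.6, "ty": 3.2, "tz": 0, "rx": 0, "ry": 0, "rz": 0, "gripper": 1},
  {"tx": -3.6, "ty": 3.2, "tz": 0, "rx": 0, "ry": 0, "rz": 0, "gripper": 1},
  {"tx": -3.6, "ty": 3.2, "tz": 0, "rx": 0, "ry": 0, "rz": 0, "gripper": 1},
  {"tx": -3.6, "ty": 3.2, "tz": 0, "rx": 0, "ry": 0, "rz": 0, "gripper": 1},
  {"tx": -3.6, "ty": 3.2, "tz": 0, "rx": 0, "ry": 0, "rz": 0, "gripper": 1},
  {"tx": -3.6, "ty": 3.2, "tz": 0, "rx": 0, "ry": 0, "rz": 0, "gripper": 1},
  {"tx": -3.6, "ty": 3.2, "tz": 0, "rx": 0, "ry": 0, "rz": 0, "gripper": 1},
  {"tx": -3.6, "ty": 3.2, "tz": 0, "rx": 0, "ry": 0, "rz": 0, "gripper": 1},
  {"tx": -3.6, "ty": 3.2, "tz": 0, "rx": 0, "ry": 0, "rz": 0, "gripper": 1},
  {"tx": -3.6, "ty": 3.2, "tz": 0, "rx": 0, "ry": 0, "rz": 0, "gripper": 1},
  {"tx": 0, "ty": 0, "tz": 0, "rx": 0, "ry": 0, "rz": 0, "gripper": 1},
])

```text
clock: 2.8
eef_pos: [530.4, 202.9, 303.3]
tcp_rot: [3.14, 0.001, 1.573]
contact_force: [-0.9, 0.7, 0.5]
opening: 0.994
```

```bash
cat >> h.py <<'E'
def shot(n,tag):
    s=r.sense();c=cam(n,s);p,d=r.grab_frame(n);cv2.imwrite(f"pics/{tag}.png",p[:,:,::-1]);np.savez(f"{tag}.npz",p=p,d=d,R=c["R"],t=c["t"])
    return c,p,d
E
python3 - <<'E'
from h import *
c,p,d=shot("wrist","w1")
for t in TH[:9]:
    for x in r.place_of(t,"wrist")[:2]:
        if x["confidence"]>.3:
            v,u=x["location"];print(t,round(x["confidence"],2),(round(u),round(v)),onz(c,[u,v],4 if 'pot' in t else 0)[0].round(0))
C=cloud(c,d)
hsv=cv2.cvtColor(p,cv2.COLOR_RGB2HSV)
print((d==0).mean())
for q in [(633,257),(660,30)]:
    near=np.hypot(C[...,0]-q[0],C[...,1]-q[1])<70
    z=C[near][:,2];print(np.histogram(z,bins=np.arange(-10,110,5)))
cv2.imwrite("pics/w1b.png",cv2.resize(p[:,:,::-1],None,fx=1.5,fy=1.5,interpolation=cv2.INTER_CUBIC))
E
```

```text
pot_round_large 0.87 (316, 120) [625. 254.   4.]
pot_square_large 0.65 (328, 253) [661.  27.   4.]
pot_square_small 0.64 (225, 323) [ 476. -123.    4.]
pot_square_small 0.61 (154, 316) [ 341. -108.    4.]
saucer_round_large 0.68 (222, 324) [ 468. -130.   -0.]
saucer_round_small 0.66 (323, 254) [653.  24.   0.]
cork_mat 0.64 (230, 202) [491. 121.   0.]
0.004079182942708333
(array([   0, 2705, 1498,  176,   40,    0,    0,    0,    0,    0,    0,
         19,   22,   46, 1279,  407,   87,  127,   97,  122,    1,    0,
          0]), array([-10,  -5,   0,   5,  10,  15,  20,  25,  30,  35,  40,  45,  50,
        55,  60,  65,  70,  75,  80,  85,  90,  95, 100, 105]))
(array([   0, 1423,  821,  123,   54,   28,   33,   31,   32,   16,    0,
         49,   64,   64,  357,  250,   85,   77,   67,    8,    0,    0,
          0]), array([-10,  -5,   0,   5,  10,  15,  20,  25,  30,  35,  40,  45,  50,
        55,  60,  65,  70,  75,  80,  85,  90,  95, 100, 105]))
```

View pics/w1b.png

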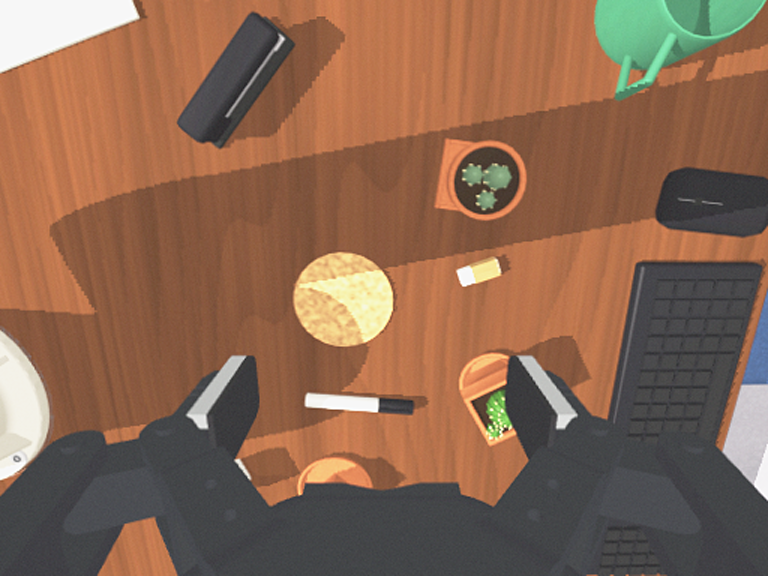

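The wrist view shows the round-large pot at (487,180) on a square saucer, the mat at (343,298), the square-large pot at (490,410) on a round saucer, and the marker and eraser between them. The fingers hide the rest, so I'll take two more views.

move_arm([
  {"tx": -4.6, "ty": 0.6, "tz": 0, "rx": 0, "ry": 0, "rz": 0, "gripper": 1},
  {"tx": -4.6, "ty": 0.6, "tz": 0, "rx": 0, "ry": 0, "rz": 0, "gripper": 1},
  {"tx": -4.6, "ty": 0.6, "tz": 0, "rx": 0, "ry": 0, "rz": 0, "gripper": 1},
  {"tx": -4.6, "ty": 0.6, "tz": 0, "rx": 0, "ry": 0, "rz": 0, "gripper": 1},
  {"tx": -4.6, "ty": 0.6, "tz": 0, "rx": 0, "ry": 0, "rz": 0, "gripper": 1},
  {"tx": 0, "ty": 0, "tz": 0, "rx": 0, "ry": 0, "rz": 0, "gripper": 1},
  {"tx": 0, "ty": 0, "tz": 0, "rx": 0, "ry": 0, "rz": 0, "gripper": 1},
])

```text
clock: 4.0
eef_pos: [558.6, -23.4, 303.3]
tcp_rot: [-3.142, -0.0, 1.575]
contact_force: [0.6, -0.8, 0.5]
opening: 1.0
```

Run:
```python
from h import *
c,p,d=shot("wrist","w2")
for t in TH[:9]:
    for x in r.place_of(t,"wrist")[:2]:
        if x["confidence"]>.3:
            v,u=x["location"];print(t,round(x["confidence"],2),(round(u),round(v)),onz(c,[u,v],4 if 'pot' in t else 0)[0].round(0))
```

```text
pot_round_small 0.8 (285, 276) [ 616. -244.    4.]
pot_round_small 0.43 (207, 50) [490. 127.   4.]
pot_square_large 0.63 (322, 124) [663.  24.   4.]
pot_square_small 0.77 (126, 202) [ 345. -104.    4.]
pot_square_small 0.71 (206, 214) [ 478. -125.    4.]
saucer_round_large 0.55 (203, 211) [ 473. -122.    0.]
saucer_square_large 0.95 (282, 276) [ 610. -247.    0.]
cork_mat 0.96 (208, 51) [491. 127.   0.]
```

move_arm([
  {"tx": -4.5, "ty": 0, "tz": 0, "rx": 0, "ry": 0, "rz": 0, "gripper": 1},
  {"tx": -4.5, "ty": 0, "tz": 0, "rx": 0, "ry": 0, "rz": 0, "gripper": 1},
  {"tx": -4.5, "ty": 0, "tz": 0, "rx": 0, "ry": 0, "rz": 0, "gripper": 1},
  {"tx": -4.5, "ty": 0, "tz": 0, "rx": 0, "ry": 0, "rz": 0, "gripper": 1},
  {"tx": -4.5, "ty": 0, "tz": 0, "rx": 0, "ry": 0, "rz": 0, "gripper": 1},
  {"tx": 0, "ty": 0, "tz": 0, "rx": 0, "ry": 0, "rz": 0, "gripper": 1},
  {"tx": 0, "ty": 0, "tz": 0, "rx": 0, "ry": 0, "rz": 0, "gripper": 1},
])

```text
clock: 5.2
eef_pos: [559.8, -248.5, 302.9]
tcp_rot: [-3.141, -0.001, 1.575]
contact_force: [0.7, 0.1, -0.6]
opening: 1.003
```

Run:
```python
from h import *
c,p,d=shot("wrist","w3")
for t in TH[:9]:
    for x in r.place_of(t,"wrist")[:2]:
        if x["confidence"]>.3:
            v,u=x["location"];print(t,round(x["confidence"],2),(round(u),round(v)),onz(c,[u,v],4 if 'pot' in t else 0)[0].round(0))
a=cv2.imread("pics/w2.png");b=cv2.imread("pics/w3.png")
cv2.imwrite("pics/w23.png",np.hstack([cv2.resize(a[0:384,90:510],None,fx=.95,fy=.95),cv2.resize(b[:,90:510],None,fx=.95,fy=.95)]))
```

```text
pot_round_large 0.63 (284, 152) [ 607. -245.    4.]
pot_round_small 0.86 (284, 153) [ 607. -246.    4.]
pot_square_small 0.91 (133, 133) [ 371. -216.    4.]
pot_square_small 0.81 (105, 58) [ 342. -108.    4.]
saucer_round_large 0.9 (196, 72) [ 473. -128.    0.]
saucer_round_large 0.54 (196, 69) [ 474. -123.    0.]
saucer_square_large 0.85 (285, 155) [ 609. -250.    0.]
```

View pics/w23.png

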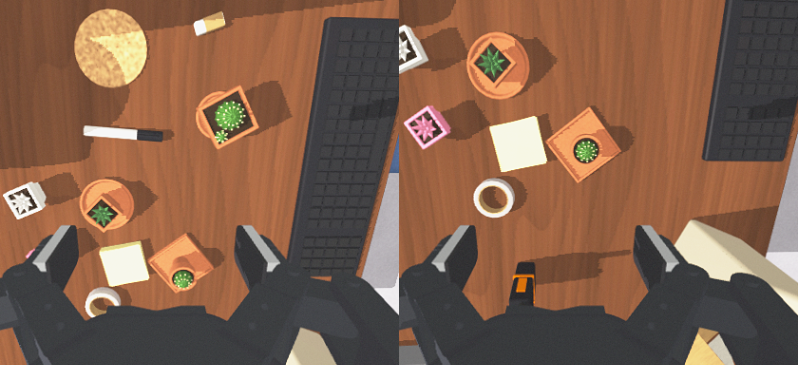

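```bash
cat >> h.py <<'E'
from scipy.optimize import minimize
def ring(shape,w,z):
    if shape=="round":
        a=np.linspace(0,2*np.pi,48,endpoint=False);q=np.c_[np.cos(a),np.sin(a)]*w/2
    else: q=np.array([[1,1],[-1,1],[-1,-1],[1,-1.]])*w/2
    return np.c_[q,np.full(len(q),z)]
DIM={"pot_round_large":[(46,4),(60,46),(68,46),(68,66)],"pot_round_small":[(32,4),(42,34),(48,34),(48,50)],
"pot_square_large":[(40,4),(57,46),(64,46),(64,66)],"pot_square_small":[(30,4),(40,34),(46,34),(46,50)],
"saucer_round_large":[(90,0),(96,10)],"saucer_round_small":[(70,0),(76,10)],"saucer_square_large":[(90,0),(90,10)],"saucer_square_small":[(68,0),(68,10)],"cork_mat":[(110,0),(110,4)]}
def pts(name):
    sh="square" if "square" in name else "round"
    return np.vstack([ring(sh,w,z) for w,z in DIM[name]])
SS=4
def sil(c,name,x,y,a):
    ca,sa=np.cos(a),np.sin(a);P=pts(name)@np.array([[ca,sa,0],[-sa,ca,0],[0,0,1]])+[x,y,0]
    h=cv2.convexHull(proj(c,P).astype(np.float32))[:,0]
    m=np.zeros((384,512),np.uint8);cv2.fillPoly(m,[np.round(h*16).astype(np.int32)],255,cv2.LINE_AA,4);return m/255.
def fit(c,name,mask,x0,extra=None):
    """extra: already fitted silhouette (0..1) drawn over; mask is then of the union"""
    m=cv2.GaussianBlur(mask.astype(float),(0,0),.8)
    def cost(q):
        s=sil(c,name,q[0]*10,q[1]*10,q[2])
        if extra is not None: s=np.maximum(s,extra)
        return np.abs(cv2.GaussianBlur(s,(0,0),.8)-m).sum()
    best=None
    for a in ([0,.4,.8,1.2] if "square" in name else [0]):
        o=minimize(cost,[x0[0]/10,x0[1]/10,a],method="Nelder-Mead",options=dict(initial_simplex=np.array([[0,0,0],[1,0,0],[0,1,0],[0,0,.3]])+[x0[0]/10,x0[1]/10,a],xatol=.005,fatol=.05))
        if best is None or o.fun<best.fun: best=o
    q=best.x;yaw=(np.degrees(q[2])+45)%90-45 if "square" in name else 0
    return np.array([q[0]*10,q[1]*10,q[2]]),yaw,best.fun,mask.sum()
def get(name,camn,c,near,z=4):
    b=None
    for x in r.cut_out(name,camn):
        v,u=np.nonzero(x["mask"])
        if len(u)==0: continue
        q=onz(c,[u.mean(),v.mean()],z)[0]
        e=np.hypot(*(q[:2]-near))
        if e<60 and (b is None or x["confidence"]>b["confidence"]): b=x
    return None if b is None else b["mask"]
def pair(pot,sauc,camn,c,near):
    mp=get(pot,camn,c,near,30);ms=get(sauc,camn,c,near,5)
    out=None
    if mp is not None:
        P=fit(c,pot,mp,near);print(pot,P[0][:2].round(1),"yaw",round(P[1],1),"res",round(P[2]),P[3])
        out=sil(c,pot,*P[0])
    if ms is not None:
        u=ms if mp is None else ms|mp
        S=fit(c,sauc,u,near,out);print(sauc,S[0][:2].round(1),"yaw",round(S[1],1),"res",round(S[2]),S[3])
E
python3 - <<'E'
from h import *
c,p,d=shot("wrist","w4")
pair("pot_round_small","saucer_square_large","wrist",c,(607,-246))
pair("pot_square_small","saucer_round_large","wrist",c,(473,-128))
r.grab_frame("top");c=cam("top")
pair("pot_round_small","saucer_square_large","top",c,(607,-246))
pair("pot_square_small","saucer_round_large","top",c,(473,-128))
pair("pot_round_large","saucer_square_small","top",c,(633,257))
pair("pot_square_large","saucer_round_small","top",c,(660,27))
m=get("cork_mat","top",c,(492,125));print(fit(c,"cork_mat",m,(492,125)))
E
```

```text
pot_round_small [ 607.2 -247.1] yaw 0 res 55 964
saucer_square_large [ 606.2 -247. ] yaw 38.1 res 75 3384
pot_square_small [ 472.7 -126.1] yaw -43.2 res 81 1419
saucer_round_large [ 472.7 -125.9] yaw 0 res 261 3577
saucer_square_large [ 628.9 -270.6] yaw -34.3 res 739 104
pot_round_large [619.5 253.4] yaw 0 res 75 380
saucer_square_small [624.9 263. ] yaw -5.4 res 113 461
pot_square_large [657.4  26.4] yaw 25.9 res 60 438
saucer_round_small [661.3  26.8] yaw 0 res 96 483
(array([483.9536686 , 123.83327679,   0.56582822]), 0, np.float64(113.33842747101217), np.int64(896))
```

move_arm([
  {"tx": 0.2, "ty": 2.4, "tz": 4, "rx": 0, "ry": 0, "rz": 0.2, "gripper": 1},
  {"tx": 0, "ty": 2.3, "tz": 4, "rx": 0, "ry": 0, "rz": 0, "gripper": 1},
  {"tx": 0, "ty": 0, "tz": 4, "rx": 0, "ry": 0, "rz": 0, "gripper": 1},
  {"tx": 0, "ty": 0, "tz": 4, "rx": 0, "ry": 0, "rz": 0, "gripper": 1},
  {"tx": 0, "ty": 0, "tz": 4, "rx": 0, "ry": 0, "rz": 0, "gripper": 1},
  {"tx": 0, "ty": 0, "tz": 3, "rx": 0, "ry": 0, "rz": 0, "gripper": 1},
  {"tx": 0, "ty": 0, "tz": 2, "rx": 0, "ry": 0, "rz": 0, "gripper": 1},
  {"tx": 0, "ty": 0, "tz": 1.8, "rx": 0, "ry": 0, "rz": 0, "gripper": 1},
  {"tx": 0, "ty": 0, "tz": 1.5, "rx": 0, "ry": 0, "rz": 0, "gripper": 1},
  {"tx": 0, "ty": 0, "tz": 0, "rx": 0, "ry": 0, "rz": 0, "gripper": 1},
], squeeze=40)

```text
clock: 7.45
eef_pos: [605.8, -245.1, 18.2]
tcp_rot: [-3.139, -0.001, 1.574]
contact_force: [-0.7, -0.4, 0.4]
opening: 1.002
```

move_arm([
  {"tx": 0, "ty": 0, "tz": 0, "rx": 0, "ry": 0, "rz": 0, "gripper": -1},
  {"tx": 0, "ty": 0, "tz": 0, "rx": 0, "ry": 0, "rz": 0, "gripper": -1},
  {"tx": 0, "ty": 0, "tz": 0, "rx": 0, "ry": 0, "rz": 0, "gripper": -1},
  {"tx": 0, "ty": 0, "tz": 0, "rx": 0, "ry": 0, "rz": 0, "gripper": -1},
  {"tx": 0, "ty": 0, "tz": 0, "rx": 0, "ry": 0, "rz": 0, "gripper": -1},
  {"tx": 0, "ty": 0, "tz": 0, "rx": 0, "ry": 0, "rz": 0, "gripper": -1},
  {"tx": 0, "ty": 0, "tz": 0, "rx": 0, "ry": 0, "rz": 0, "gripper": -1},
  {"tx": 0, "ty": 0, "tz": 0, "rx": 0, "ry": 0, "rz": 0, "gripper": -1},
])

```text
clock: 8.25
eef_pos: [607.8, -245.9, 21.7]
tcp_rot: [3.14, 0.001, 1.574]
contact_force: [-1.3, 0.7, 6.9]
opening: 0.547
```

move_arm([
  {"tx": 0, "ty": 0, "tz": -1, "rx": 0, "ry": 0, "rz": 0, "gripper": -1},
  {"tx": 0, "ty": 0, "tz": -2, "rx": 0, "ry": 0, "rz": 0, "gripper": -1},
  {"tx": 0, "ty": 0, "tz": -4, "rx": 0, "ry": 0, "rz": 0, "gripper": -1},
  {"tx": 0, "ty": 0, "tz": -4, "rx": 0, "ry": 0, "rz": 0, "gripper": -1},
  {"tx": 0, "ty": 0, "tz": -4, "rx": 0, "ry": 0, "rz": 0, "gripper": -1},
  {"tx": -2, "ty": 0, "tz": -4, "rx": 0, "ry": 0, "rz": 0, "gripper": -1},
  {"tx": -4, "ty": 0, "tz": -2, "rx": 0, "ry": 0, "rz": 0, "gripper": -1},
  {"tx": -3, "ty": 0, "tz": 0, "rx": 0, "ry": 0, "rz": 0, "gripper": -1},
  {"tx": 0, "ty": 0, "tz": 0, "rx": 0, "ry": 0, "rz": 0, "gripper": -1},
  {"tx": 0, "ty": 0, "tz": 0, "rx": 0, "ry": 0, "rz": 0, "gripper": -1},
])

```text
clock: 9.25
eef_pos: [606.8, -335.8, 230.5]
tcp_rot: [-3.141, -0.001, 1.572]
contact_force: [0.5, 0.2, -1.4]
opening: 0.55
```

Run:
```python
from h import *
c,p,d=shot("wrist","w5")
m=get("saucer_square_large","wrist",c,(607,-246));print(fit(c,"saucer_square_large",m,(607,-246)) if m is not None else 0)
```

```text
(array([ 606.63820936, -246.98064941,    0.68009961]), np.float64(38.96683757923827), np.float64(284.9942488624629), np.int64(5553))
```

View pics/w5.png

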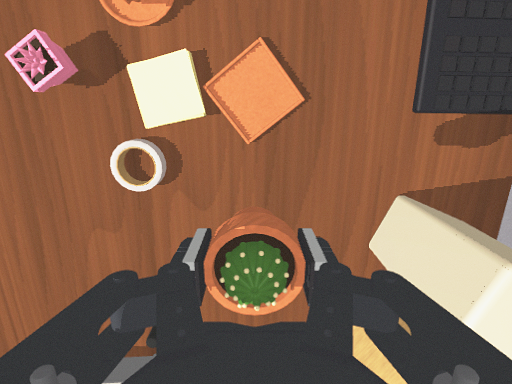

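The square saucer is empty and undisturbed at (255,90), and the round-small pot is held centred in the jaws at (255,270). Next I'll take it to the mat.

move_arm([
  {"tx": 4.6, "ty": -1.2, "tz": 0, "rx": 0, "ry": 0, "rz": 0, "gripper": -1},
  {"tx": 4.6, "ty": -1.2, "tz": 0, "rx": 0, "ry": 0, "rz": 0, "gripper": -1},
  {"tx": 4.6, "ty": -1.2, "tz": 0, "rx": 0, "ry": 0, "rz": 0, "gripper": -1},
  {"tx": 4.6, "ty": -1.2, "tz": 0, "rx": 0, "ry": 0, "rz": 0, "gripper": -1},
  {"tx": 4.6, "ty": -1.2, "tz": 0, "rx": 0, "ry": 0, "rz": 0, "gripper": -1},
  {"tx": 4.6, "ty": -1.2, "tz": 0, "rx": 0, "ry": 0, "rz": 0, "gripper": -1},
  {"tx": 4.6, "ty": -1.2, "tz": 0, "rx": 0, "ry": 0, "rz": 0, "gripper": -1},
  {"tx": 4.6, "ty": -1.2, "tz": 0, "rx": 0, "ry": 0, "rz": 0, "gripper": -1},
  {"tx": 4.6, "ty": -1.2, "tz": 0, "rx": 0, "ry": 0, "rz": 0, "gripper": -1},
  {"tx": 4.6, "ty": -0.9, "tz": 0, "rx": 0, "ry": 0, "rz": 0, "gripper": -1},
  {"tx": 0, "ty": 0, "tz": 4, "rx": 0, "ry": 0, "rz": 0, "gripper": -1},
  {"tx": 0, "ty": 0, "tz": 4, "rx": 0, "ry": 0, "rz": 0, "gripper": -1},
])

```text
clock: 10.55
eef_pos: [488.8, 126.8, 150.5]
tcp_rot: [3.138, -0.001, 1.578]
contact_force: [0.6, -0.4, -1.6]
opening: 0.551
```

move_arm([
  {"tx": 0, "ty": 0, "tz": 4, "rx": 0, "ry": 0, "rz": 0, "gripper": -1},
  {"tx": 0, "ty": 0, "tz": 4, "rx": 0, "ry": 0, "rz": 0, "gripper": -1},
  {"tx": 0, "ty": 0, "tz": 2, "rx": 0, "ry": 0, "rz": 0, "gripper": -1},
  {"tx": 0, "ty": 0, "tz": 1.5, "rx": 0, "ry": 0, "rz": 0, "gripper": -1},
  {"tx": 0, "ty": 0, "tz": 0.8, "rx": 0, "ry": 0, "rz": 0, "gripper": -1},
  {"tx": 0, "ty": 0, "tz": 0.5, "rx": 0, "ry": 0, "rz": 0, "gripper": -1},
  {"tx": 0, "ty": 0, "tz": 0, "rx": 0, "ry": 0, "rz": 0, "gripper": -1},
  {"tx": 0, "ty": 0, "tz": 0, "rx": 0, "ry": 0, "rz": 0, "gripper": -1},
])

```text
clock: 11.35
eef_pos: [489.3, 124.4, 22.9]
tcp_rot: [3.141, -0.0, 1.574]
contact_force: [-0.9, -0.0, -0.8]
opening: 0.544
```

move_arm([
  {"tx": 0, "ty": 0, "tz": 0.2, "rx": 0, "ry": 0, "rz": 0, "gripper": -1},
  {"tx": 0, "ty": 0, "tz": 0, "rx": 0, "ry": 0, "rz": 0, "gripper": 0.3},
  {"tx": 0, "ty": 0, "tz": 0, "rx": 0, "ry": 0, "rz": 0, "gripper": 1},
  {"tx": 0, "ty": 0, "tz": 0, "rx": 0, "ry": 0, "rz": 0, "gripper": 1},
  {"tx": 0, "ty": 0, "tz": 0, "rx": 0, "ry": 0, "rz": 0, "gripper": 1},
  {"tx": 0, "ty": 0, "tz": 0, "rx": 0, "ry": 0, "rz": 0, "gripper": 1},
  {"tx": 0, "ty": 0, "tz": -2, "rx": 0, "ry": 0, "rz": 0, "gripper": 1},
  {"tx": 0, "ty": 0, "tz": -4, "rx": 0, "ry": 0, "rz": 0, "gripper": 1},
  {"tx": 0, "ty": 0, "tz": -5, "rx": 0, "ry": 0, "rz": 0, "gripper": 1},
])

```text
clock: 12.25
eef_pos: [487.4, 123.6, 130.0]
tcp_rot: [-3.138, 0.001, 1.574]
contact_force: [1.6, -0.1, 0.6]
opening: 1.006
```

move_arm([
  {"tx": -4, "ty": 2.5, "tz": -3, "rx": 0, "ry": 0, "rz": 0, "gripper": 1},
  {"tx": -4, "ty": 2.5, "tz": -3, "rx": 0, "ry": 0, "rz": 0, "gripper": 1},
  {"tx": -4, "ty": 2.5, "tz": -3, "rx": 0, "ry": 0, "rz": 0, "gripper": 1},
  {"tx": -4, "ty": 2.5, "tz": -2, "rx": 0, "ry": 0, "rz": 0, "gripper": 1},
  {"tx": 0, "ty": 0, "tz": 0, "rx": 0, "ry": 0, "rz": 0, "gripper": 1},
  {"tx": 0, "ty": 0, "tz": 0, "rx": 0, "ry": 0, "rz": 0, "gripper": 1},
])

```text
clock: 12.85
eef_pos: [581.0, -22.9, 230.3]
tcp_rot: [3.141, -0.0, 1.572]
contact_force: [-1.2, -0.6, -0.4]
opening: 0.998
```

Run:
```python
from h import *
c,p,d=shot("wrist","w6")
pair("pot_square_large","saucer_round_small","wrist",c,(660,27))
pair("pot_round_small","cork_mat","wrist",c,(490,124))
```

```text
pot_square_large [658.6  27. ] yaw 29.1 res 191 3751
saucer_round_small [661.7  27.1] yaw 0 res 208 4002
pot_round_small [489.8 122.9] yaw 0 res 167 1950
cork_mat [489.4 125.4] yaw 0 res 331 6713
```

View pics/w6.png

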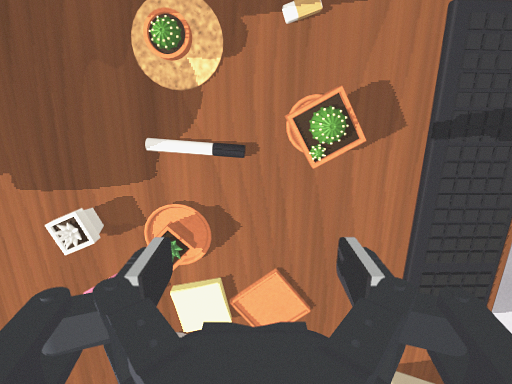

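The round-small pot stands on the mat at (168,33). The square-large pot is at (326,127) on the round-small saucer. Next I'll grip it.

move_arm([
  {"tx": 2.5, "ty": 3.9, "tz": 0, "rx": 0, "ry": 0, "rz": 0, "gripper": 1},
  {"tx": 2.5, "ty": 3.9, "tz": 0, "rx": 0, "ry": 0, "rz": 0, "gripper": 1},
  {"tx": 0, "ty": 0, "tz": 3, "rx": 0, "ry": 0, "rz": -7.1, "gripper": 1},
  {"tx": 0, "ty": 0, "tz": 3, "rx": 0, "ry": 0, "rz": -7.1, "gripper": 1},
  {"tx": 0, "ty": 0, "tz": 3, "rx": 0, "ry": 0, "rz": -7.1, "gripper": 1},
  {"tx": 0, "ty": 0, "tz": 3, "rx": 0, "ry": 0, "rz": -7.1, "gripper": 1},
  {"tx": 0, "ty": 0, "tz": 3, "rx": 0, "ry": 0, "rz": 0, "gripper": 1},
  {"tx": 0, "ty": 0, "tz": 2, "rx": 0, "ry": 0, "rz": 0, "gripper": 1},
  {"tx": 0, "ty": 0, "tz": 1.8, "rx": 0, "ry": 0, "rz": 0, "gripper": 1},
  {"tx": 0, "ty": 0, "tz": 1.3, "rx": 0, "ry": 0, "rz": 0, "gripper": 1},
  {"tx": 0, "ty": 0, "tz": 0, "rx": 0, "ry": 0, "rz": 0, "gripper": 1},
], squeeze=45)

```text
clock: 14.2
eef_pos: [657.1, 28.8, 27.2]
tcp_rot: [-3.138, -0.002, 2.07]
contact_force: [-0.6, 0.1, -0.9]
opening: 0.997
```

move_arm([
  {"tx": 0, "ty": 0, "tz": 0, "rx": 0, "ry": 0, "rz": 0, "gripper": -1},
  {"tx": 0, "ty": 0, "tz": 0, "rx": 0, "ry": 0, "rz": 0, "gripper": -1},
  {"tx": 0, "ty": 0, "tz": 0, "rx": 0, "ry": 0, "rz": 0, "gripper": -1},
  {"tx": 0, "ty": 0, "tz": 0, "rx": 0, "ry": 0, "rz": 0, "gripper": -1},
  {"tx": 0, "ty": 0, "tz": 0, "rx": 0, "ry": 0, "rz": 0, "gripper": -1},
  {"tx": 0, "ty": 0, "tz": 0, "rx": 0, "ry": 0, "rz": 0, "gripper": -1},
])

```text
clock: 14.8
eef_pos: [659.4, 28.3, 30.4]
tcp_rot: [3.14, 0.001, 2.069]
contact_force: [-2.2, -0.5, 6.0]
opening: 0.745
```

move_arm([
  {"tx": 0, "ty": 0, "tz": -1, "rx": 0, "ry": 0, "rz": 0, "gripper": -1},
  {"tx": 0, "ty": 0, "tz": -2, "rx": 0, "ry": 0, "rz": 0, "gripper": -1},
  {"tx": 0, "ty": 0, "tz": -4, "rx": 0, "ry": 0, "rz": 0, "gripper": -1},
  {"tx": 0, "ty": 0, "tz": -5, "rx": 0, "ry": 0, "rz": 0, "gripper": -1},
  {"tx": -3.6, "ty": -3, "tz": 0, "rx": 0, "ry": 0, "rz": 0, "gripper": -1},
  {"tx": -3.6, "ty": -3, "tz": 0, "rx": 0, "ry": 0, "rz": 0, "gripper": -1},
  {"tx": -3.6, "ty": -3, "tz": 0, "rx": 0, "ry": 0, "rz": 0, "gripper": -1},
  {"tx": -3.6, "ty": -3, "tz": 0, "rx": 0, "ry": 0, "rz": 0, "gripper": -1},
  {"tx": -3.6, "ty": -3, "tz": 0, "rx": 0, "ry": 0, "rz": 0, "gripper": -1},
  {"tx": -3.7, "ty": -2.7, "tz": 0, "rx": 0, "ry": 0, "rz": 0, "gripper": -1},
  {"tx": 0, "ty": 0, "tz": 0, "rx": 0, "ry": 0, "rz": -5, "gripper": -1},
  {"tx": 0, "ty": 0, "tz": 0, "rx": 0, "ry": 0, "rz": -5, "gripper": -1},
])

```text
clock: 16.0
eef_pos: [606.1, -248.9, 149.4]
tcp_rot: [-3.141, -0.0, 2.244]
contact_force: [0.1, 0.3, -3.4]
opening: 0.74
```

Run:
```python
from h import *
L=[]
for i in range(4):
    c,p,d=shot("wrist","w7");s=r.sense();L.append(np.r_[s["eef_pos"],s["tcp_rot"][2]])
print(np.mean(L,0).round(3),np.std(L,0).round(3))
big=cv2.resize(p[150:384,100:420,::-1],None,fx=2,fy=2);cv2.imwrite("pics/w7b.png",big)
```

```text
[ 606.545 -247.428  149.368    2.245] [0.187 0.458 0.012 0.004]
```

View pics/w7b.png

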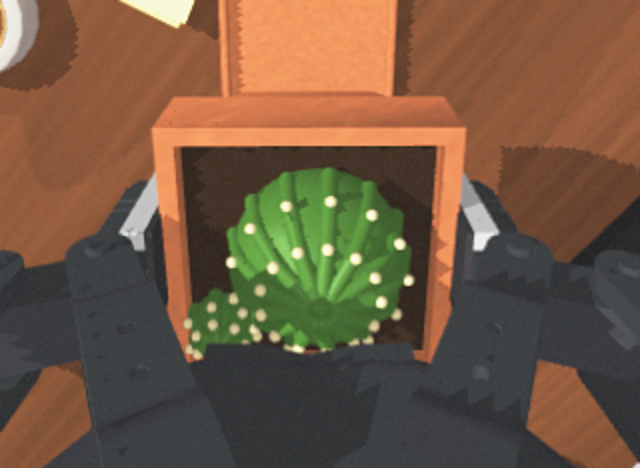

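Run:
```python
from h import *
c=r.camera_model("wrist");H=c["hand_eye"]
a=ray(c,[[255,213.5]])[0];d=H[:3,:3]@np.r_[a,1];o=H[:3,3]
print((o+d*((-37-o[2])/d[2])).round(1))
z=np.load("w7.npz");C=z["d"][214:217,250:260];print(C)
```

```text
[ 31.4   0.6 -37. ]
[[116.08166  114.95857  114.21917  114.97695  115.26188  114.89988
  114.715935 114.709404 113.95151  115.538765]
 [114.99164  113.91956  114.67537  114.31459  114.97834  113.67333
  114.65782  115.94432  114.186455 114.30573 ]
 [113.4907   113.42626  116.111534 114.2906   115.71051  115.02237
  114.738045 114.938126 114.32162  113.67192 ]]
```

The held pot is square with the saucer behind it and centred in the grip to within 1 mm. Next I'll lower it.

move_arm([
  {"tx": 0, "ty": 0, "tz": 4, "rx": 0, "ry": 0, "rz": 0, "gripper": -1},
  {"tx": 0, "ty": 0, "tz": 3.5, "rx": 0, "ry": 0, "rz": 0, "gripper": -1},
  {"tx": 0, "ty": 0, "tz": 2, "rx": 0, "ry": 0, "rz": 0, "gripper": -1},
  {"tx": 0, "ty": 0, "tz": 1.2, "rx": 0, "ry": 0, "rz": 0, "gripper": -1},
  {"tx": 0, "ty": 0, "tz": 0.7, "rx": 0, "ry": 0, "rz": 0, "gripper": -1},
  {"tx": 0, "ty": 0, "tz": 0.4, "rx": 0, "ry": 0, "rz": 0, "gripper": -1},
  {"tx": 0, "ty": 0, "tz": 0.2, "rx": 0, "ry": 0, "rz": 0, "gripper": -1},
  {"tx": 0, "ty": 0, "tz": 0, "rx": 0, "ry": 0, "rz": 0, "gripper": -1},
])

```text
clock: 17.0
eef_pos: [607.9, -247.3, 30.6]
tcp_rot: [3.141, 0.002, 2.244]
contact_force: [0.5, -0.8, -4.0]
opening: 0.741
```

move_arm([
  {"tx": 0, "ty": 0, "tz": 0, "rx": 0, "ry": 0, "rz": 0, "gripper": 0.7},
  {"tx": 0, "ty": 0, "tz": 0, "rx": 0, "ry": 0, "rz": 0, "gripper": 1},
  {"tx": 0, "ty": 0, "tz": 0, "rx": 0, "ry": 0, "rz": 0, "gripper": 1},
  {"tx": 0, "ty": 0, "tz": 0, "rx": 0, "ry": 0, "rz": 0, "gripper": 1},
  {"tx": 0, "ty": 0, "tz": 0, "rx": 0, "ry": 0, "rz": 0, "gripper": 1},
  {"tx": 0, "ty": 0, "tz": -2, "rx": 0, "ry": 0, "rz": 0, "gripper": 1},
  {"tx": 0, "ty": 0, "tz": -4, "rx": 0, "ry": 0, "rz": 0, "gripper": 1},
  {"tx": 0, "ty": 0, "tz": -4, "rx": 0, "ry": 0, "rz": 7.7, "gripper": 1},
  {"tx": 0, "ty": 0, "tz": -4, "rx": 0, "ry": 0, "rz": 7.7, "gripper": 1},
  {"tx": 0, "ty": 0, "tz": -4, "rx": 0, "ry": 0, "rz": 7.7, "gripper": 1},
  {"tx": 0, "ty": 0, "tz": -4, "rx": 0, "ry": 0, "rz": 7.7, "gripper": 1},
  {"tx": 0, "ty": 0, "tz": 0, "rx": 0, "ry": 0, "rz": 7.7, "gripper": 1},
])

```text
clock: 18.2
eef_pos: [609.9, -248.2, 256.1]
tcp_rot: [3.132, 0.004, 1.566]
contact_force: [0.8, -0.3, 0.1]
opening: 1.001
```

move_arm([
  {"tx": 4.2, "ty": -1, "tz": 0, "rx": 0, "ry": 0, "rz": 0, "gripper": 1},
  {"tx": 4.2, "ty": -1, "tz": 0, "rx": 0, "ry": 0, "rz": 0, "gripper": 1},
  {"tx": 4.2, "ty": -1, "tz": 0, "rx": 0, "ry": 0, "rz": 0, "gripper": 1},
  {"tx": 4.2, "ty": -1, "tz": 0, "rx": 0, "ry": 0, "rz": 0, "gripper": 1},
  {"tx": 4.2, "ty": -1, "tz": 0, "rx": 0, "ry": 0, "rz": 0, "gripper": 1},
  {"tx": 0, "ty": 0, "tz": 0, "rx": 0, "ry": 0, "rz": 0, "gripper": 1},
  {"tx": 0, "ty": 0, "tz": 0, "rx": 0, "ry": 0, "rz": 0, "gripper": 1},
])

```text
clock: 18.9
eef_pos: [556.7, -36.3, 249.5]
tcp_rot: [3.141, 0.0, 1.574]
contact_force: [0.3, -0.7, 0.3]
opening: 1.005
```

Run:
```python
from h import *
c,p,d=shot("wrist","w8")
pair("pot_x","saucer_round_small","wrist",c,(660,27)) if 0 else None
m=get("saucer_round_small","wrist",c,(660,27));print(fit(c,"saucer_round_small",m,(660,27)) if m is not None else 0)
pair("pot_round_small","cork_mat","wrist",c,(490,124))
pair("pot_square_small","saucer_round_large","wrist",c,(473,-127))
s=r.sense();print(s["eef_pos"],s["tcp_rot"])
```

```text
(array([6.59070318e+02, 2.66957713e+01, 5.57706645e-03]), 0, np.float64(294.0706900654187), np.int64(2498))
pot_round_small [489.5 123.8] yaw 0 res 87 1813
cork_mat [489.6 125. ] yaw 0 res 129 5962
pot_square_small [ 473.  -125.1] yaw 43.3 res 148 1285
saucer_round_large [ 472.2 -125.2] yaw 0 res 268 2992
[556.98885975 -38.09976426 249.18247039] [-3.14150663e+00  1.03455708e-04  1.57054141e+00]
```

View pics/w8.png

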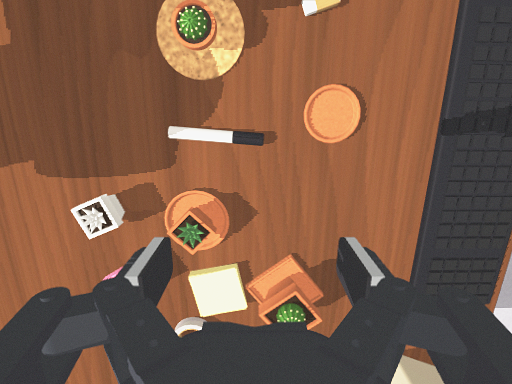

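The round-small saucer is empty at (332,113), the square-large pot sits square in its saucer, and the round-small pot is on the mat at (194,24).

move_arm([
  {"tx": 4, "ty": -1.7, "tz": 0, "rx": 0, "ry": 0, "rz": 0, "gripper": 1},
  {"tx": 4, "ty": -1.7, "tz": 0, "rx": 0, "ry": 0, "rz": 0, "gripper": 1},
  {"tx": 4, "ty": -1.7, "tz": 0, "rx": 0, "ry": 0, "rz": 0, "gripper": 1},
  {"tx": 4.1, "ty": -1.7, "tz": 0, "rx": 0, "ry": 0, "rz": 0, "gripper": 1},
  {"tx": 0, "ty": 0, "tz": 4, "rx": 0, "ry": 0, "rz": 0, "gripper": 1},
  {"tx": 0, "ty": 0, "tz": 4, "rx": 0, "ry": 0, "rz": 0, "gripper": 1},
  {"tx": 0, "ty": 0, "tz": 4, "rx": 0, "ry": 0, "rz": 0, "gripper": 1},
  {"tx": 0, "ty": 0, "tz": 4, "rx": 0, "ry": 0, "rz": 0, "gripper": 1},
  {"tx": 0, "ty": 0, "tz": 3, "rx": 0, "ry": 0, "rz": 0, "gripper": 1},
  {"tx": 0, "ty": 0, "tz": 2, "rx": 0, "ry": 0, "rz": 0, "gripper": 1},
  {"tx": 0, "ty": 0, "tz": 1.2, "rx": 0, "ry": 0, "rz": 0, "gripper": 1},
  {"tx": 0, "ty": 0, "tz": 0.7, "rx": 0, "ry": 0, "rz": 0, "gripper": 1},
])

```text
clock: 20.4
eef_pos: [488.6, 123.4, 19.4]
tcp_rot: [-3.141, 0.0, 1.571]
contact_force: [0.6, -0.3, -0.2]
opening: 0.998
```

move_arm([
  {"tx": 0, "ty": 0, "tz": 0, "rx": 0, "ry": 0, "rz": 0, "gripper": -1},
  {"tx": 0, "ty": 0, "tz": 0, "rx": 0, "ry": 0, "rz": 0, "gripper": -1},
  {"tx": 0, "ty": 0, "tz": 0, "rx": 0, "ry": 0, "rz": 0, "gripper": -1},
  {"tx": 0, "ty": 0, "tz": 0, "rx": 0, "ry": 0, "rz": 0, "gripper": -1},
  {"tx": 0, "ty": 0, "tz": 0, "rx": 0, "ry": 0, "rz": 0, "gripper": -1},
  {"tx": 0, "ty": 0, "tz": 0, "rx": 0, "ry": 0, "rz": 0, "gripper": -1},
  {"tx": 0, "ty": 0, "tz": 0, "rx": 0, "ry": 0, "rz": 0, "gripper": -1},
])

```text
clock: 21.1
eef_pos: [489.5, 124.0, 21.5]
tcp_rot: [3.14, -0.0, 1.572]
contact_force: [-0.3, -1.4, 7.0]
opening: 0.544
```

Run:
```python
from h import *
z=np.load("w8.npz");c=r.camera_model("wrist");c["R"],c["t"]=z["R"],z["t"]
print(onz(c,[[304,113.5],[361,113.5],[332.5,84],[332.5,143],[332.5,113.5]],10).round(1))
s=r.sense();print(s["eef_pos"],s["tcp_rot"])
```

```text
[[622.2  27.3  10. ]
 [697.4  27.8  10. ]
 [656.8  64.1  10. ]
 [662.8 -11.1  10. ]
 [659.7  27.5  10. ]]
[489.4720324  123.97242999  21.50237499] [ 3.13958319e+00 -3.94810792e-04  1.57210256e+00]
```

move_arm([
  {"tx": 0, "ty": 0, "tz": -1, "rx": 0, "ry": 0, "rz": 0, "gripper": -1},
  {"tx": 0, "ty": 0, "tz": -2, "rx": 0, "ry": 0, "rz": 0, "gripper": -1},
  {"tx": 0, "ty": 0, "tz": -4, "rx": 0, "ry": 0, "rz": 0, "gripper": -1},
  {"tx": 0, "ty": 0, "tz": -4, "rx": 0, "ry": 0, "rz": 0, "gripper": -1},
  {"tx": -2.4, "ty": 4.2, "tz": 0, "rx": 0, "ry": 0, "rz": 0, "gripper": -1},
  {"tx": -2.4, "ty": 4.2, "tz": 0, "rx": 0, "ry": 0, "rz": 0, "gripper": -1},
  {"tx": -2.4, "ty": 4.3, "tz": 0, "rx": 0, "ry": 0, "rz": 0, "gripper": -1},
  {"tx": -2.4, "ty": 4.3, "tz": 0, "rx": 0, "ry": 0, "rz": 0, "gripper": -1},
  {"tx": -0.1, "ty": 0, "tz": 0, "rx": 0, "ry": 0, "rz": 0, "gripper": -1},
  {"tx": 0, "ty": 0, "tz": 3, "rx": 0, "ry": 0, "rz": 0, "gripper": -1},
  {"tx": 0, "ty": 0, "tz": 3, "rx": 0, "ry": 0, "rz": 0, "gripper": -1},
])

```text
clock: 22.2
eef_pos: [659.4, 26.8, 71.2]
tcp_rot: [3.139, -0.0, 1.571]
contact_force: [0.5, -0.8, -1.4]
opening: 0.544
```

move_arm([
  {"tx": 0, "ty": 0, "tz": 2, "rx": 0, "ry": 0, "rz": 0, "gripper": -1},
  {"tx": 0, "ty": 0, "tz": 1.5, "rx": 0, "ry": 0, "rz": 0, "gripper": -1},
  {"tx": 0, "ty": 0, "tz": 0.7, "rx": 0, "ry": 0, "rz": 0, "gripper": -1},
  {"tx": 0, "ty": 0, "tz": 0.5, "rx": 0, "ry": 0, "rz": 0, "gripper": -1},
  {"tx": 0, "ty": 0, "tz": 0.2, "rx": 0, "ry": 0, "rz": 0, "gripper": -1},
  {"tx": 0, "ty": 0, "tz": 0, "rx": 0, "ry": 0, "rz": 0, "gripper": -1},
  {"tx": 0, "ty": 0, "tz": 0, "rx": 0, "ry": 0, "rz": 0, "gripper": -1},
])

```text
clock: 22.9
eef_pos: [659.3, 27.0, 22.1]
tcp_rot: [3.14, -0.0, 1.572]
contact_force: [-0.5, 0.4, -0.9]
opening: 0.542
```

move_arm([
  {"tx": 0, "ty": 0, "tz": 0, "rx": 0, "ry": 0, "rz": 0, "gripper": 0.3},
  {"tx": 0, "ty": 0, "tz": 0, "rx": 0, "ry": 0, "rz": 0, "gripper": 1},
  {"tx": 0, "ty": 0, "tz": 0, "rx": 0, "ry": 0, "rz": 0, "gripper": 1},
  {"tx": 0, "ty": 0, "tz": 0, "rx": 0, "ry": 0, "rz": 0, "gripper": 1},
  {"tx": 0, "ty": 0, "tz": 0, "rx": 0, "ry": 0, "rz": 0, "gripper": 1},
  {"tx": 0, "ty": 0, "tz": -2, "rx": 0, "ry": 0, "rz": 0, "gripper": 1},
  {"tx": 0, "ty": 0, "tz": -4, "rx": 0, "ry": 0, "rz": 0, "gripper": 1},
  {"tx": 0, "ty": 0, "tz": -4, "rx": 0, "ry": 0, "rz": 0, "gripper": 1},
  {"tx": 0, "ty": 0, "tz": -4, "rx": 0, "ry": 0, "rz": 0, "gripper": 1},
])

```text
clock: 23.8
eef_pos: [658.4, 27.0, 162.6]
tcp_rot: [-3.141, 0.0, 1.572]
contact_force: [1.1, -0.1, 0.5]
opening: 1.001
```

move_arm([
  {"tx": 3, "ty": -1, "tz": -2, "rx": 0, "ry": 0, "rz": 0, "gripper": 1},
  {"tx": 3, "ty": -1, "tz": -2, "rx": 0, "ry": 0, "rz": 0, "gripper": 1},
  {"tx": 3, "ty": -1, "tz": -2, "rx": 0, "ry": 0, "rz": 0, "gripper": 1},
  {"tx": 3, "ty": -1, "tz": -2, "rx": 0, "ry": 0, "rz": 0, "gripper": 1},
  {"tx": 3, "ty": -1, "tz": 0, "rx": 0, "ry": 0, "rz": 0, "gripper": 1},
  {"tx": 0, "ty": 0, "tz": 0, "rx": 0, "ry": 0, "rz": 0, "gripper": 1},
  {"tx": 0, "ty": 0, "tz": 0, "rx": 0, "ry": 0, "rz": 0, "gripper": 1},
])

```text
clock: 24.5
eef_pos: [608.2, 177.4, 241.2]
tcp_rot: [-3.142, 0.0, 1.574]
contact_force: [0.3, 0.4, -0.6]
opening: 1.0
```

Run:
```python
from h import *
c,p,d=shot("wrist","w9")
pair("pot_round_large","saucer_square_small","wrist",c,(623,256))
pair("pot_x","cork_mat","wrist",c,(490,124)) if 0 else None
s=r.sense();print(s["eef_pos"],s["tcp_rot"])
```

```text
saucer_square_small [ 875.1 -282. ] yaw 33.7 res 159 159
[608.65229854 176.00573355 240.89467658] [-3.14103302e+00  4.94290785e-04  1.57123328e+00]
```

View pics/w9.png

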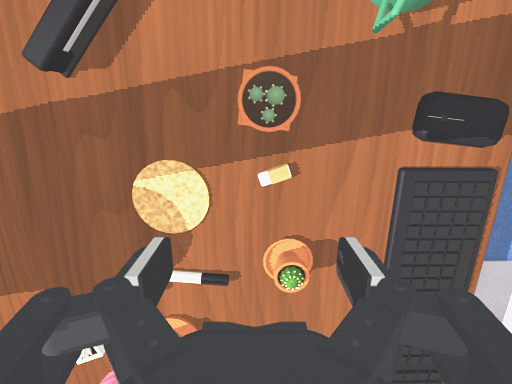

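The view shows the round-large pot at (269,99) on the small square saucer, the mat free at (171,196), and the round-small pot centred on its round saucer at (290,270). The network missed the large pot, so I'll measure it from colour.

Run:
```python
from h import *
c,p,d=shot("wrist","w10")
print(onz(c,[269,98.8],66).round(1))
for t in("pot_round_large","saucer_square_small"):print(t,[(round(x["confidence"],2),x["bbox"]) for x in r.cut_out(t,"wrist")[:3]])
pair("pot_round_large","saucer_square_small","wrist",c,(622,256))
pts=onz(c,[[238.5,69.5],[300.5,72.5],[236,125.5],[291,129.5]],10).round(1);print(pts)
```

```text
[[624.6 256.2  66. ]]
pot_round_large [(0.93, [240.6, 66.7, 301.1, 131.4]), (0.27, [240.6, 71.2, 286.2, 131.3])]
saucer_square_small [(0.65, [237.3, 69.8, 296.4, 131.1])]
pot_round_large [624.7 256.7] yaw 0 res 258 3132
saucer_square_small [625.5 257.5] yaw -7.2 res 321 3291
[[589.3 292.1  10. ]
 [665.9 288.7  10. ]
 [585.1 224.4  10. ]
 [656.6 219.4  10. ]]
```

move_arm([
  {"tx": 4, "ty": 0.8, "tz": 0, "rx": 0, "ry": 0, "rz": 0, "gripper": 1},
  {"tx": 4, "ty": 0.8, "tz": 0, "rx": 0, "ry": 0, "rz": 0, "gripper": 1},
  {"tx": 0, "ty": 0, "tz": 4, "rx": 0, "ry": 0, "rz": 0, "gripper": 1},
  {"tx": 0, "ty": 0, "tz": 4, "rx": 0, "ry": 0, "rz": 0, "gripper": 1},
  {"tx": 0, "ty": 0, "tz": 4, "rx": 0, "ry": 0, "rz": 0, "gripper": 1},
  {"tx": 0, "ty": 0, "tz": 3, "rx": 0, "ry": 0, "rz": 0, "gripper": 1},
  {"tx": 0, "ty": 0, "tz": 2.5, "rx": 0, "ry": 0, "rz": 0, "gripper": 1},
  {"tx": 0, "ty": 0, "tz": 1.8, "rx": 0, "ry": 0, "rz": 0, "gripper": 1},
  {"tx": 0, "ty": 0, "tz": 1.2, "rx": 0, "ry": 0, "rz": 0, "gripper": 1},
  {"tx": 0, "ty": 0, "tz": 0.7, "rx": 0, "ry": 0, "rz": 0, "gripper": 1},
  {"tx": 0, "ty": 0, "tz": 0, "rx": 0, "ry": 0, "rz": 0, "gripper": 1},
], squeeze=45)

```text
clock: 26.0
eef_pos: [624.4, 256.9, 29.0]
tcp_rot: [-3.141, 0.0, 1.572]
contact_force: [-0.6, -0.8, 0.1]
opening: 0.998
```

move_arm([
  {"tx": 0, "ty": 0, "tz": 0, "rx": 0, "ry": 0, "rz": 0, "gripper": -1},
  {"tx": 0, "ty": 0, "tz": 0, "rx": 0, "ry": 0, "rz": 0, "gripper": -1},
  {"tx": 0, "ty": 0, "tz": 0, "rx": 0, "ry": 0, "rz": 0, "gripper": -1},
  {"tx": 0, "ty": 0, "tz": 0, "rx": 0, "ry": 0, "rz": 0, "gripper": -1},
  {"tx": 0, "ty": 0, "tz": 0, "rx": 0, "ry": 0, "rz": 0, "gripper": -1},
  {"tx": 0, "ty": 0, "tz": 0, "rx": 0, "ry": 0, "rz": 0, "gripper": -1},
])

```text
clock: 26.6
eef_pos: [625.0, 257.3, 30.7]
tcp_rot: [3.14, -0.001, 1.572]
contact_force: [-2.5, -0.5, 5.6]
opening: 0.782
```

move_arm([
  {"tx": 0, "ty": 0, "tz": -1, "rx": 0, "ry": 0, "rz": 0, "gripper": -1},
  {"tx": 0, "ty": 0, "tz": -2, "rx": 0, "ry": 0, "rz": 0, "gripper": -1},
  {"tx": 0, "ty": 0, "tz": -4, "rx": 0, "ry": 0, "rz": 0, "gripper": -1},
  {"tx": 0, "ty": 0, "tz": -4, "rx": 0, "ry": 0, "rz": 0, "gripper": -1},
  {"tx": 0, "ty": 0, "tz": -4, "rx": 0, "ry": 0, "rz": 0, "gripper": -1},
  {"tx": -3, "ty": 0, "tz": -3, "rx": 0, "ry": 0, "rz": 0, "gripper": -1},
  {"tx": -3, "ty": 0, "tz": -2, "rx": 0, "ry": 0, "rz": 0, "gripper": -1},
  {"tx": -3, "ty": 0, "tz": 0, "rx": 0, "ry": 0, "rz": 0, "gripper": -1},
  {"tx": -2, "ty": 0, "tz": 0, "rx": 0, "ry": 0, "rz": 0, "gripper": -1},
  {"tx": 0, "ty": 0, "tz": 0, "rx": 0, "ry": 0, "rz": 0, "gripper": -1},
  {"tx": 0, "ty": 0, "tz": 0, "rx": 0, "ry": 0, "rz": 0, "gripper": -1},
])

```text
clock: 27.7
eef_pos: [624.5, 146.8, 229.7]
tcp_rot: [3.141, -0.0, 1.571]
contact_force: [0.5, 0.2, -3.2]
opening: 0.781
```

Run:
```python
from h import *
c,p,d=shot("wrist","w11")
m=get("saucer_square_small","wrist",c,(625,257))
if m is not None:
    print(fit(c,"saucer_square_small",m,(625,257)))
    cs=max(cv2.findContours(m.astype(np.uint8),0,2)[0],key=cv2.contourArea)[:,0];q=onz(c,cs,10)[:,:2].astype(np.float32);print(cv2.minAreaRect(q))
s=r.sense();print(s["eef_pos"],s["tcp_rot"])
```

```text
(array([624.53694397, 256.78739446,   1.46293844]), np.float64(-6.179801743668747), np.float64(189.14569247976584), np.int64(3368))
((624.4502563476562, 256.9039306640625), (68.1730728149414, 68.06745147705078), 83.10395050048828)
[624.51749932 147.72758416 229.42433092] [ 3.14152266e+00 -3.85944454e-04  1.57236415e+00]
```

View pics/w11.png

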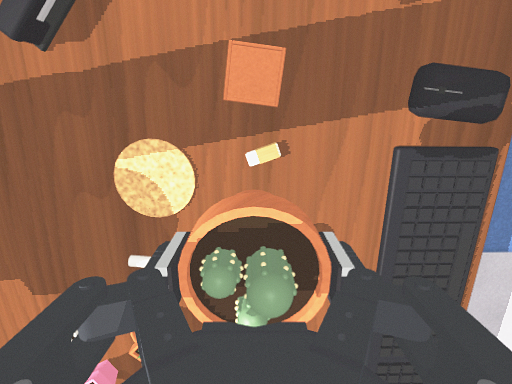

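The empty small square saucer is at (254,73) and measures 68x68 mm, as specified. The round-large pot is held centred.

move_arm([
  {"tx": -0.8, "ty": -4.5, "tz": 0, "rx": 0, "ry": 0, "rz": 0, "gripper": -1},
  {"tx": -0.7, "ty": -4.5, "tz": 0, "rx": 0, "ry": 0, "rz": 0, "gripper": -1},
  {"tx": -0.7, "ty": -4.5, "tz": 0, "rx": 0, "ry": 0, "rz": 0, "gripper": -1},
  {"tx": 0, "ty": 0, "tz": 4, "rx": 0, "ry": 0, "rz": 0, "gripper": -1},
  {"tx": 0, "ty": 0, "tz": 4, "rx": 0, "ry": 0, "rz": 0, "gripper": -1},
  {"tx": 0, "ty": 0, "tz": 4, "rx": 0, "ry": 0, "rz": 0, "gripper": -1},
  {"tx": 0, "ty": 0, "tz": 3, "rx": 0, "ry": 0, "rz": 0, "gripper": -1},
  {"tx": 0, "ty": 0, "tz": 2.2, "rx": 0, "ry": 0, "rz": 0, "gripper": -1},
  {"tx": 0, "ty": 0, "tz": 1.4, "rx": 0, "ry": 0, "rz": 0, "gripper": -1},
  {"tx": 0, "ty": 0, "tz": 0.8, "rx": 0, "ry": 0, "rz": 0, "gripper": -1},
  {"tx": 0, "ty": 0, "tz": 0.5, "rx": 0, "ry": 0, "rz": 0, "gripper": -1},
  {"tx": 0, "ty": 0, "tz": 0, "rx": 0, "ry": 0, "rz": 0, "gripper": -1},
])

```text
clock: 29.0
eef_pos: [490.1, 125.4, 31.0]
tcp_rot: [3.141, -0.0, 1.573]
contact_force: [0.1, 0.3, -4.1]
opening: 0.786
```

move_arm([
  {"tx": 0, "ty": 0, "tz": 0, "rx": 0, "ry": 0, "rz": 0, "gripper": -1},
  {"tx": 0, "ty": 0, "tz": 0, "rx": 0, "ry": 0, "rz": 0, "gripper": 0.7},
  {"tx": 0, "ty": 0, "tz": 0, "rx": 0, "ry": 0, "rz": 0, "gripper": 1},
  {"tx": 0, "ty": 0, "tz": 0, "rx": 0, "ry": 0, "rz": 0, "gripper": 1},
  {"tx": 0, "ty": 0, "tz": 0, "rx": 0, "ry": 0, "rz": 0, "gripper": 1},
  {"tx": 0, "ty": 0, "tz": 0, "rx": 0, "ry": 0, "rz": 0, "gripper": 1},
  {"tx": 0, "ty": 0, "tz": -2, "rx": 0, "ry": 0, "rz": 0, "gripper": 1},
  {"tx": 0, "ty": 0, "tz": -4, "rx": 0, "ry": 0, "rz": 0, "gripper": 1},
  {"tx": 0, "ty": 0, "tz": -4, "rx": 0, "ry": 0, "rz": 0, "gripper": 1},
  {"tx": 0, "ty": 0, "tz": -4, "rx": 0, "ry": 0, "rz": 0, "gripper": 1},
])

```text
clock: 30.0
eef_pos: [489.2, 124.7, 171.7]
tcp_rot: [-3.141, 0.0, 1.572]
contact_force: [1.1, 0.3, -0.1]
opening: 1.004
```

move_arm([
  {"tx": -4.5, "ty": 0.2, "tz": -1, "rx": 0, "ry": 0, "rz": 0, "gripper": 1},
  {"tx": -4.5, "ty": 0.2, "tz": -1, "rx": 0, "ry": 0, "rz": 0, "gripper": 1},
  {"tx": -4.5, "ty": 0.2, "tz": -1, "rx": 0, "ry": 0, "rz": 0, "gripper": 1},
  {"tx": -4.5, "ty": 0.2, "tz": -1, "rx": 0, "ry": 0, "rz": 0, "gripper": 1},
  {"tx": -4.5, "ty": 0.2, "tz": -1, "rx": 0, "ry": 0, "rz": 0, "gripper": 1},
  {"tx": -4.5, "ty": 0, "tz": -1, "rx": 0, "ry": 0, "rz": 0, "gripper": 1},
  {"tx": -4.5, "ty": 0, "tz": 0, "rx": 0, "ry": 0, "rz": 0, "gripper": 1},
  {"tx": 0, "ty": 0, "tz": 0, "rx": 0, "ry": 0, "rz": 0, "gripper": 1},
  {"tx": 0, "ty": 0, "tz": 0, "rx": 0, "ry": 0, "rz": 0, "gripper": 1},
])

```text
clock: 30.9
eef_pos: [499.6, -191.0, 230.0]
tcp_rot: [-3.141, -0.0, 1.569]
contact_force: [0.2, 0.7, 0.3]
opening: 0.998
```

Run:
```python
from h import *
c,p,d=shot("wrist","w12")
pair("pot_square_small","saucer_round_large","wrist",c,(473,-126))
cv2.imwrite("pics/w12b.png",cv2.resize(p[20:250,60:320,::-1],None,fx=2.5,fy=2.5))
s=r.sense();print(s["eef_pos"],s["tcp_rot"])
```

```text
pot_square_small [ 472.8 -125.2] yaw -44.1 res 80 1784
saucer_round_large [ 473.  -125.9] yaw 0 res 350 4629
[ 499.76919909 -189.06933475  230.05454727] [-3.14099441e+00 -5.25070307e-04  1.57289408e+00]
```

View pics/w12b.png

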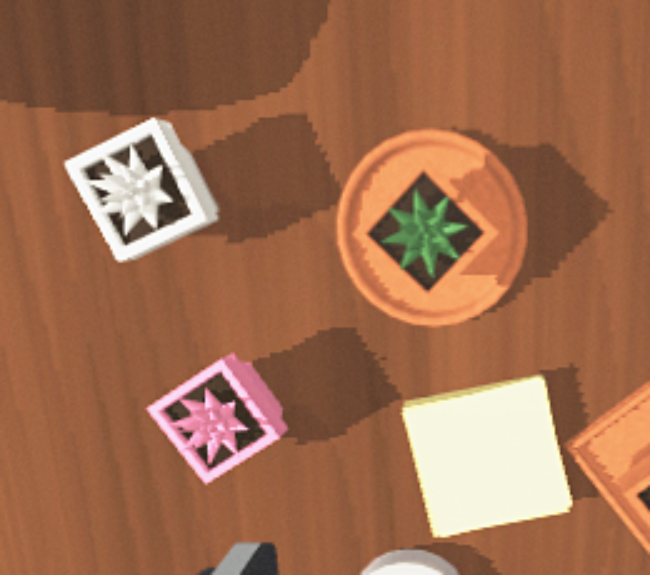

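The candidates for the square-small pot, in crop pixels, are terracotta (430,230), white (140,190) and pink (218,420). The terracotta one on the round saucer is the one meant. Next I'll grip it.

move_arm([
  {"tx": 3.3, "ty": -1.3, "tz": 0, "rx": 0, "ry": 0, "rz": 0, "gripper": 1},
  {"tx": 3.2, "ty": -1.4, "tz": 0, "rx": 0, "ry": 0, "rz": 0, "gripper": 1},
  {"tx": 0, "ty": 0, "tz": 3, "rx": 0, "ry": 0, "rz": 7.4, "gripper": 1},
  {"tx": 0, "ty": 0, "tz": 3, "rx": 0, "ry": 0, "rz": 7.4, "gripper": 1},
  {"tx": 0, "ty": 0, "tz": 3, "rx": 0, "ry": 0, "rz": 7.4, "gripper": 1},
  {"tx": 0, "ty": 0, "tz": 3, "rx": 0, "ry": 0, "rz": 7.4, "gripper": 1},
  {"tx": 0, "ty": 0, "tz": 3, "rx": 0, "ry": 0, "rz": 7.4, "gripper": 1},
  {"tx": 0, "ty": 0, "tz": 3, "rx": 0, "ry": 0, "rz": 7.1, "gripper": 1},
  {"tx": 0, "ty": 0, "tz": 1.5, "rx": 0, "ry": 0, "rz": 0, "gripper": 1},
  {"tx": 0, "ty": 0, "tz": 1, "rx": 0, "ry": 0, "rz": 0, "gripper": 1},
  {"tx": 0, "ty": 0, "tz": 0.5, "rx": 0, "ry": 0, "rz": 0, "gripper": 1},
  {"tx": 0, "ty": 0, "tz": 0, "rx": 0, "ry": 0, "rz": 0, "gripper": 1},
], squeeze=40)

```text
clock: 32.25
eef_pos: [473.0, -124.7, 20.3]
tcp_rot: [-3.141, 0.0, 0.804]
contact_force: [0.5, 0.1, 0.6]
opening: 1.001
```

move_arm([
  {"tx": 0, "ty": 0, "tz": 0, "rx": 0, "ry": 0, "rz": 0, "gripper": -1},
  {"tx": 0, "ty": 0, "tz": 0, "rx": 0, "ry": 0, "rz": 0, "gripper": -1},
  {"tx": 0, "ty": 0, "tz": 0, "rx": 0, "ry": 0, "rz": 0, "gripper": -1},
  {"tx": 0, "ty": 0, "tz": 0, "rx": 0, "ry": 0, "rz": 0, "gripper": -1},
  {"tx": 0, "ty": 0, "tz": 0, "rx": 0, "ry": 0, "rz": 0, "gripper": -1},
  {"tx": 0, "ty": 0, "tz": 0, "rx": 0, "ry": 0, "rz": 0, "gripper": -1},
  {"tx": 0, "ty": 0, "tz": 0, "rx": 0, "ry": 0, "rz": 0, "gripper": -1},
  {"tx": 0, "ty": 0, "tz": 0, "rx": 0, "ry": 0, "rz": 0, "gripper": -1},
])

```text
clock: 33.05
eef_pos: [473.4, -125.4, 21.1]
tcp_rot: [3.141, -0.001, 0.802]
contact_force: [-0.7, 0.3, 6.6]
opening: 0.532
```

move_arm([
  {"tx": 0, "ty": 0, "tz": -1, "rx": 0, "ry": 0, "rz": 0, "gripper": -1},
  {"tx": 0, "ty": 0, "tz": -2, "rx": 0, "ry": 0, "rz": 0, "gripper": -1},
  {"tx": 0, "ty": 0, "tz": -3, "rx": 0, "ry": 0, "rz": -7.5, "gripper": -1},
  {"tx": 0, "ty": 0, "tz": -4, "rx": 0, "ry": 0, "rz": -7.5, "gripper": -1},
  {"tx": 0, "ty": 0, "tz": -4, "rx": 0, "ry": 0, "rz": -7.5, "gripper": -1},
  {"tx": 0, "ty": 0, "tz": -4, "rx": 0, "ry": 0, "rz": -7.5, "gripper": -1},
  {"tx": 0, "ty": 0, "tz": 0, "rx": 0, "ry": 0, "rz": -7.5, "gripper": -1},
])

```text
clock: 33.75
eef_pos: [475.8, -126.1, 206.4]
tcp_rot: [3.132, 0.001, 1.462]
contact_force: [1.1, 0.1, -2.7]
opening: 0.529
```

move_arm([
  {"tx": 4.4, "ty": 1.5, "tz": 0, "rx": 0, "ry": 0, "rz": 0, "gripper": -1},
  {"tx": 4.4, "ty": 1.5, "tz": 0, "rx": 0, "ry": 0, "rz": 0, "gripper": -1},
  {"tx": 4.4, "ty": 1.5, "tz": 0, "rx": 0, "ry": 0, "rz": 0, "gripper": -1},
  {"tx": 4.4, "ty": 1.5, "tz": 0, "rx": 0, "ry": 0, "rz": 0, "gripper": -1},
  {"tx": 4.4, "ty": 1.5, "tz": 0, "rx": 0, "ry": 0, "rz": 0, "gripper": -1},
  {"tx": 4.4, "ty": 1.5, "tz": 0, "rx": 0, "ry": 0, "rz": 0, "gripper": -1},
  {"tx": 4.3, "ty": 1.7, "tz": 0, "rx": 0, "ry": 0, "rz": 0, "gripper": -1},
  {"tx": 0, "ty": 0, "tz": 0, "rx": 0, "ry": 0, "rz": 0, "gripper": -1},
  {"tx": 0, "ty": 0, "tz": 0, "rx": 0, "ry": 0, "rz": 0, "gripper": -1},
])

```text
clock: 34.65
eef_pos: [613.9, 168.4, 200.5]
tcp_rot: [-3.141, 0.0, 1.459]
contact_force: [-1.4, -0.2, -1.3]
opening: 0.528
```

Run:
```python
from h import *
c,p,d=shot("wrist","w13")
m=get("saucer_square_small","wrist",c,(625,257))
if m is not None: print(fit(c,"saucer_square_small",m,(625,257)))
s=r.sense();print(s["eef_pos"],s["tcp_rot"])
```

```text
(array([ 6.24429411e+02,  2.56364079e+02, -1.12918178e-01]), np.float64(-6.469735025310335), np.float64(195.47764107944792), np.int64(3804))
[613.39891659 166.83493238 200.46943202] [-3.14092721e+00  5.99533579e-04  1.45660437e+00]
```

View pics/w13.png

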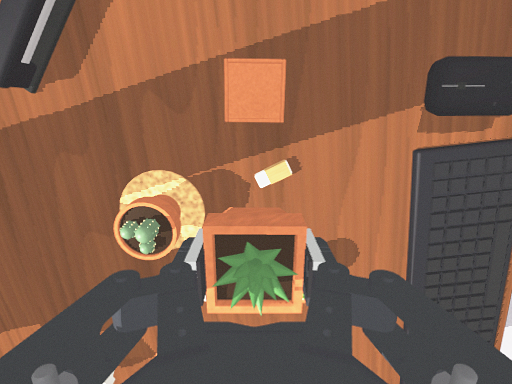

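The square-small pot is aligned with the empty saucer at (254,90). The round-large pot on the mat at (147,228) is upright. Next I'll place the square-small pot.

move_arm([
  {"tx": 3, "ty": 0.1, "tz": 0, "rx": 0, "ry": 0, "rz": 0, "gripper": -1},
  {"tx": 3, "ty": 0, "tz": 0, "rx": 0, "ry": 0, "rz": 0, "gripper": -1},
  {"tx": 3, "ty": 0, "tz": 0, "rx": 0, "ry": 0, "rz": 0, "gripper": -1},
  {"tx": 0.1, "ty": 0, "tz": 4, "rx": 0, "ry": 0, "rz": 0, "gripper": -1},
  {"tx": 0, "ty": 0, "tz": 4, "rx": 0, "ry": 0, "rz": 0, "gripper": -1},
  {"tx": 0, "ty": 0, "tz": 3, "rx": 0, "ry": 0, "rz": 0, "gripper": -1},
  {"tx": 0, "ty": 0, "tz": 3, "rx": 0, "ry": 0, "rz": 0, "gripper": -1},
  {"tx": 0, "ty": 0, "tz": 1.8, "rx": 0, "ry": 0, "rz": 0, "gripper": -1},
  {"tx": 0, "ty": 0, "tz": 1.1, "rx": 0, "ry": 0, "rz": 0, "gripper": -1},
  {"tx": 0, "ty": 0, "tz": 0.6, "rx": 0, "ry": 0, "rz": 0, "gripper": -1},
  {"tx": 0, "ty": 0, "tz": 0.4, "rx": 0, "ry": 0, "rz": 0, "gripper": -1},
  {"tx": 0, "ty": 0, "tz": 0, "rx": 0, "ry": 0, "rz": 0, "gripper": -1},
])

```text
clock: 35.95
eef_pos: [625.9, 258.0, 21.9]
tcp_rot: [3.141, -0.0, 1.457]
contact_force: [-0.3, 0.8, -0.8]
opening: 0.529
```

move_arm([
  {"tx": 0, "ty": 0, "tz": 0, "rx": 0, "ry": 0, "rz": 0, "gripper": -1},
  {"tx": 0, "ty": 0, "tz": 0, "rx": 0, "ry": 0, "rz": 0, "gripper": 0.3},
  {"tx": 0, "ty": 0, "tz": 0, "rx": 0, "ry": 0, "rz": 0, "gripper": 1},
  {"tx": 0, "ty": 0, "tz": 0, "rx": 0, "ry": 0, "rz": 0, "gripper": 1},
  {"tx": 0, "ty": 0, "tz": 0, "rx": 0, "ry": 0, "rz": 0, "gripper": 1},
  {"tx": 0, "ty": 0, "tz": 0, "rx": 0, "ry": 0, "rz": 0, "gripper": 1},
  {"tx": 0, "ty": 0, "tz": -2, "rx": 0, "ry": 0, "rz": 0, "gripper": 1},
  {"tx": 0, "ty": 0, "tz": -4, "rx": 0, "ry": 0, "rz": 0, "gripper": 1},
  {"tx": 0, "ty": 0, "tz": -4, "rx": 0, "ry": 0, "rz": -6.5, "gripper": 1},
  {"tx": 0, "ty": 0, "tz": -4, "rx": 0, "ry": 0, "rz": 0, "gripper": 1},
  {"tx": 0, "ty": 0, "tz": -4, "rx": 0, "ry": 0, "rz": 0, "gripper": 1},
  {"tx": 0, "ty": 0, "tz": -2, "rx": 0, "ry": 0, "rz": 0, "gripper": 1},
])

```text
clock: 37.15
eef_pos: [626.8, 258.5, 225.6]
tcp_rot: [3.137, -0.002, 1.57]
contact_force: [0.6, -0.4, -0.3]
opening: 0.998
```

move_arm([
  {"tx": -4.2, "ty": -1.6, "tz": 0, "rx": 0, "ry": 0, "rz": 0, "gripper": 1},
  {"tx": -4.2, "ty": -1.6, "tz": 0, "rx": 0, "ry": 0, "rz": 0, "gripper": 1},
  {"tx": -4.2, "ty": -1.6, "tz": 0, "rx": 0, "ry": 0, "rz": 0, "gripper": 1},
  {"tx": -4.2, "ty": -1.6, "tz": 0, "rx": 0, "ry": 0, "rz": 0, "gripper": 1},
  {"tx": 0, "ty": 0, "tz": 0, "rx": 0, "ry": 0, "rz": 0, "gripper": 1},
  {"tx": 0, "ty": 0, "tz": 0, "rx": 0, "ry": 0, "rz": 0, "gripper": 1},
])

```text
clock: 37.75
eef_pos: [561.4, 89.2, 221.7]
tcp_rot: [3.141, -0.0, 1.568]
contact_force: [0.1, -0.0, -0.5]
opening: 1.003
```

Run:
```python
from h import *
c,p,d=shot("wrist","w14")
pair("pot_round_large","cork_mat","wrist",c,(490,125))
pair("pot_square_small","saucer_square_small","wrist",c,(625,257))
s=r.sense();print(s["eef_pos"],s["tcp_rot"])
```

```text
pot_round_large [490. 125.] yaw 0 res 206 3313
pot_square_small [626.1 258.8] yaw -7.3 res 49 1689
saucer_square_small [624.3 258.5] yaw -8.1 res 92 3220
[561.76205397  90.99225578 221.19105428] [ 3.14151580e+00 -1.72172400e-04  1.57147543e+00]
```

View pics/w14.png

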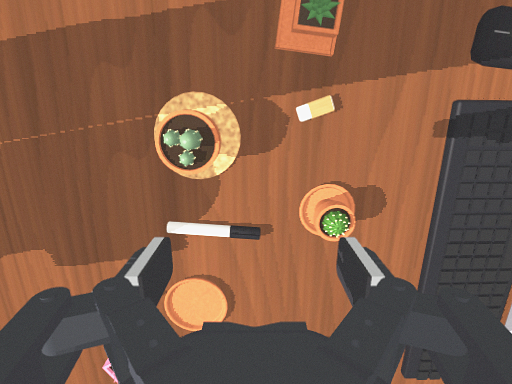

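The square-small pot is in its saucer at top right, with offset under 2 mm and yaw agreeing to 1°. The large round saucer is empty at (196,303). The round-large pot is on the mat at (490,125) mm.

move_arm([
  {"tx": 1.7, "ty": -3.6, "tz": 0, "rx": 0, "ry": 0, "rz": 0, "gripper": 1},
  {"tx": 1.7, "ty": -3.6, "tz": 0, "rx": 0, "ry": 0, "rz": 0, "gripper": 1},
  {"tx": 0, "ty": 0, "tz": 4, "rx": 0, "ry": 0, "rz": 0, "gripper": 1},
  {"tx": 0, "ty": 0, "tz": 4, "rx": 0, "ry": 0, "rz": 0, "gripper": 1},
  {"tx": 0, "ty": 0, "tz": 4, "rx": 0, "ry": 0, "rz": 0, "gripper": 1},
  {"tx": 0, "ty": 0, "tz": 3, "rx": 0, "ry": 0, "rz": 0, "gripper": 1},
  {"tx": 0, "ty": 0, "tz": 2, "rx": 0, "ry": 0, "rz": 0, "gripper": 1},
  {"tx": 0, "ty": 0, "tz": 1.2, "rx": 0, "ry": 0, "rz": 0, "gripper": 1},
  {"tx": 0, "ty": 0, "tz": 1, "rx": 0, "ry": 0, "rz": 0, "gripper": 1},
  {"tx": 0, "ty": 0, "tz": 0, "rx": 0, "ry": 0, "rz": 0, "gripper": 1},
], squeeze=45)

```text
clock: 39.0
eef_pos: [489.2, 124.2, 28.6]
tcp_rot: [-3.141, 0.0, 1.571]
contact_force: [0.4, 0.0, 0.4]
opening: 1.0
```

move_arm([
  {"tx": 0, "ty": 0, "tz": 0, "rx": 0, "ry": 0, "rz": 0, "gripper": -1},
  {"tx": 0, "ty": 0, "tz": 0, "rx": 0, "ry": 0, "rz": 0, "gripper": -1},
  {"tx": 0, "ty": 0, "tz": 0, "rx": 0, "ry": 0, "rz": 0, "gripper": -1},
  {"tx": 0, "ty": 0, "tz": 0, "rx": 0, "ry": 0, "rz": 0, "gripper": -1},
  {"tx": 0, "ty": 0, "tz": 0, "rx": 0, "ry": 0, "rz": 0, "gripper": -1},
  {"tx": 0, "ty": 0, "tz": 0, "rx": 0, "ry": 0, "rz": 0, "gripper": -1},
])

```text
clock: 39.6
eef_pos: [490.2, 124.2, 30.4]
tcp_rot: [3.14, -0.001, 1.57]
contact_force: [-1.2, 1.3, 7.1]
opening: 0.785
```

move_arm([
  {"tx": 0, "ty": 0, "tz": -1, "rx": 0, "ry": 0, "rz": 0, "gripper": -1},
  {"tx": 0, "ty": 0, "tz": -2, "rx": 0, "ry": 0, "rz": 0, "gripper": -1},
  {"tx": 0, "ty": 0, "tz": -4, "rx": 0, "ry": 0, "rz": 0, "gripper": -1},
  {"tx": 0, "ty": 0, "tz": -4, "rx": 0, "ry": 0, "rz": 0, "gripper": -1},
  {"tx": 0, "ty": 0, "tz": -4, "rx": 0, "ry": 0, "rz": 0, "gripper": -1},
  {"tx": -4, "ty": -0.2, "tz": -2, "rx": 0, "ry": 0, "rz": 0, "gripper": -1},
])

```text
clock: 40.2
eef_pos: [489.4, 86.5, 203.6]
tcp_rot: [3.136, -0.002, 1.573]
contact_force: [1.2, -0.5, -2.9]
opening: 0.782
```

move_arm([
  {"tx": -4.3, "ty": -0.2, "tz": 0, "rx": 0, "ry": 0, "rz": 0, "gripper": -1},
  {"tx": -4.3, "ty": -0.2, "tz": 0, "rx": 0, "ry": 0, "rz": 0, "gripper": -1},
  {"tx": -4.3, "ty": -0.2, "tz": 0, "rx": 0, "ry": 0, "rz": 0, "gripper": -1},
  {"tx": -4.3, "ty": -0.2, "tz": 0, "rx": 0, "ry": 0, "rz": 0, "gripper": -1},
  {"tx": -4.3, "ty": -0.2, "tz": 0, "rx": 0, "ry": 0, "rz": 0, "gripper": -1},
  {"tx": -4.3, "ty": -0.2, "tz": 0, "rx": 0, "ry": 0, "rz": 0, "gripper": -1},
  {"tx": -4.2, "ty": -0.3, "tz": 0, "rx": 0, "ry": 0, "rz": 0, "gripper": -1},
  {"tx": 0, "ty": 0, "tz": 0, "rx": 0, "ry": 0, "rz": 0, "gripper": -1},
  {"tx": 0, "ty": 0, "tz": 0, "rx": 0, "ry": 0, "rz": 0, "gripper": -1},
])

```text
clock: 41.1
eef_pos: [471.5, -216.7, 199.6]
tcp_rot: [-3.141, -0.0, 1.568]
contact_force: [-0.5, 1.4, -2.7]
opening: 0.782
```

Run:
```python
from h import *
c,p,d=shot("wrist","w15")
m=get("saucer_round_large","wrist",c,(473,-126))
if m is not None: print(fit(c,"saucer_round_large",m,(473,-126)))
s=r.sense();print(s["eef_pos"],s["tcp_rot"])
```

```text
(array([ 4.72548101e+02, -1.25533787e+02,  1.84630005e-01]), 0, np.float64(280.5304505528394), np.int64(6019))
[ 471.8215291  -215.304627    199.42910954] [-3.14123560e+00 -4.79338653e-04  1.57023838e+00]
```

View pics/w15.png

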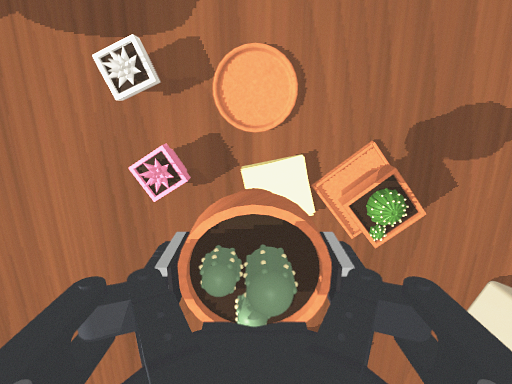

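The large round saucer is empty at (255,87) and unmoved. Next I'll place the round-large pot.

move_arm([
  {"tx": 3, "ty": 0.1, "tz": 0, "rx": 0, "ry": 0, "rz": 0, "gripper": -1},
  {"tx": 3, "ty": 0, "tz": 0, "rx": 0, "ry": 0, "rz": 0, "gripper": -1},
  {"tx": 3, "ty": 0, "tz": 0, "rx": 0, "ry": 0, "rz": 0, "gripper": -1},
  {"tx": 0, "ty": 0, "tz": 4, "rx": 0, "ry": 0, "rz": 0, "gripper": -1},
  {"tx": 0, "ty": 0, "tz": 4, "rx": 0, "ry": 0, "rz": 0, "gripper": -1},
  {"tx": 0, "ty": 0, "tz": 3, "rx": 0, "ry": 0, "rz": 0, "gripper": -1},
  {"tx": 0, "ty": 0, "tz": 3, "rx": 0, "ry": 0, "rz": 0, "gripper": -1},
  {"tx": 0, "ty": 0, "tz": 1.5, "rx": 0, "ry": 0, "rz": 0, "gripper": -1},
  {"tx": 0, "ty": 0, "tz": 0.8, "rx": 0, "ry": 0, "rz": 0, "gripper": -1},
  {"tx": 0, "ty": 0, "tz": 0.4, "rx": 0, "ry": 0, "rz": 0, "gripper": -1},
  {"tx": 0, "ty": 0, "tz": 0.3, "rx": 0, "ry": 0, "rz": 0, "gripper": -1},
  {"tx": 0, "ty": 0, "tz": 0, "rx": 0, "ry": 0, "rz": 0, "gripper": -1},
])

```text
clock: 42.4
eef_pos: [473.9, -125.8, 30.5]
tcp_rot: [3.14, 0.0, 1.571]
contact_force: [-2.4, 0.9, 0.9]
opening: 0.784
```

move_arm([
  {"tx": 0, "ty": 0, "tz": 0, "rx": 0, "ry": 0, "rz": 0, "gripper": -1},
  {"tx": 0, "ty": 0, "tz": 0, "rx": 0, "ry": 0, "rz": 0, "gripper": 0.7},
  {"tx": 0, "ty": 0, "tz": 0, "rx": 0, "ry": 0, "rz": 0, "gripper": 1},
  {"tx": 0, "ty": 0, "tz": 0, "rx": 0, "ry": 0, "rz": 0, "gripper": 1},
  {"tx": 0, "ty": 0, "tz": 0, "rx": 0, "ry": 0, "rz": 0, "gripper": 1},
  {"tx": 0, "ty": 0, "tz": 0, "rx": 0, "ry": 0, "rz": 0, "gripper": 1},
  {"tx": 0, "ty": 0, "tz": -2, "rx": 0, "ry": 0, "rz": 0, "gripper": 1},
  {"tx": 0, "ty": 0, "tz": -4, "rx": 0, "ry": 0, "rz": 0, "gripper": 1},
  {"tx": 0, "ty": 0, "tz": -4, "rx": 0, "ry": 0, "rz": 0, "gripper": 1},
  {"tx": 0, "ty": 0, "tz": -5, "rx": 0, "ry": 0, "rz": 0, "gripper": 1},
  {"tx": 0, "ty": 0, "tz": -5, "rx": 0, "ry": 0, "rz": 0, "gripper": 1},
])

```text
clock: 43.5
eef_pos: [472.6, -125.9, 231.0]
tcp_rot: [-3.141, -0.0, 1.57]
contact_force: [1.7, -0.8, -0.3]
opening: 1.002
```

move_arm([
  {"tx": -4, "ty": 1.2, "tz": -2, "rx": 0, "ry": 0, "rz": 0, "gripper": 1},
  {"tx": -4, "ty": 1.2, "tz": -2, "rx": 0, "ry": 0, "rz": 0, "gripper": 1},
  {"tx": -4, "ty": 1.2, "tz": -2, "rx": 0, "ry": 0, "rz": 0, "gripper": 1},
  {"tx": -4, "ty": 1.2, "tz": 0, "rx": 0, "ry": 0, "rz": 0, "gripper": 1},
  {"tx": 0, "ty": 0, "tz": 0, "rx": 0, "ry": 0, "rz": 0, "gripper": 1},
  {"tx": 0, "ty": 0, "tz": 0, "rx": 0, "ry": 0, "rz": 0, "gripper": 1},
])

```text
clock: 44.1
eef_pos: [520.8, -286.5, 288.6]
tcp_rot: [-3.141, -0.001, 1.569]
contact_force: [-0.6, -0.6, 0.3]
opening: 1.002
```

Run:
```python
from h import *
c,p,d=shot("wrist","w16")
pair("pot_round_large","saucer_round_large","wrist",c,(473,-126))
pair("pot_square_large","saucer_square_large","wrist",c,(607,-247))
s=r.sense();print(s["eef_pos"],s["tcp_rot"])
p2,_=r.grab_frame("side")
cv2.imwrite("pics/w16b.png",np.hstack([cv2.resize(p,(400,300)),cv2.resize(p2[80:340,120:360],(325,352))[:300]])[:,:,::-1])
```

```text
pot_round_large [ 474.1 -124.4] yaw 0 res 93 2983
saucer_round_large [ 472.2 -124.5] yaw 0 res 198 4337
pot_square_large [ 608.7 -247.9] yaw 39.5 res 116 2655
saucer_square_large [ 607.8 -247.8] yaw 39.4 res 235 3938
[ 520.95203522 -284.97708737  289.20756753] [-3.14122578e+00 -3.21646356e-04  1.57127950e+00]
```

View pics/w16b.png

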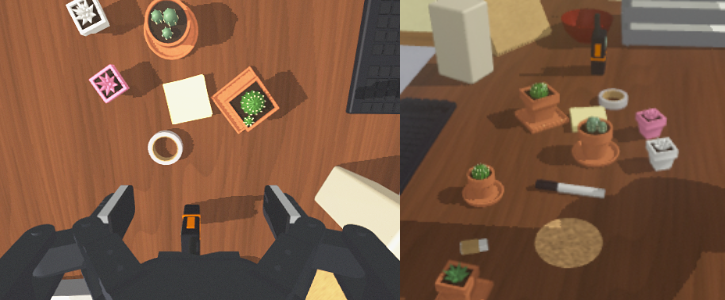

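The round-large and square-large pots sit centred to within 2 mm, and the radio is still standing. I'll do one check on the round-small pot, then hand in.

Run:
```python
from h import *
r.grab_frame("side");c=cam("side")
pair("pot_round_small","saucer_round_small","side",c,(659,27))
pair("pot_square_small","saucer_square_small","side",c,(625,257))
print(r.sense()["clock"]);print(r.sign_off())
```

```text
pot_round_small [659.6  21.6] yaw 0 res 61 399
saucer_round_small [660.9  20. ] yaw 0 res 109 667
pot_square_small [625.8 254.4] yaw -1.0 res 84 768
saucer_square_small [625.7 253.5] yaw -4.7 res 160 1332
44.65
the job is handed in; nothing more can be done
None
```

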